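Seat a sawn die and bring its margin mark into the camera's view with the mirror

TASK

Press the loose die-stone segment with the red pencil mark down into the recess of the die holder until it is fully home, its base flush with the holder's top and the red mark facing the mirror, and leave it there. Then swing the sprung mirror over by its crossbar until the red mark, seen in the mirror, lies in the bench camera's view, and keep holding the mirror at that angle: finish still holding it, because it springs back when let go. Do not knock other things about.

Things in the scene. Friction and masses are not known exactly. Their poses are not given: they have to be found in the camera images.
- die_center (a point): Centre of the base of the loose sawn die-stone segment (cream, 30 g): block 19 (x) x 32 (y) x 14 mm high, faintly wedge-shaped (17 wide at its -y end), with two teeth on top, 23 mm high in all. The teeth's tops are at x = 2, y = -3 and x = 0, y = 8 mm. This point is 7 mm above the underside, 7 mm below the shoulder. It stands upright on the worktop near its front edge; its -x side bears the mark.
- mark (a point): The red pencil mark, about 6 x 4 mm, on the -x side of the middle one of the two teeth: 4.7 mm to -x, 3.5 mm to -y and 10.5 mm above die_center. Axes are the segment's, z up.
- recess (a point): Centre of the recess floor in the aluminium die holder (block 56 x 36 x 20 mm, clamped somewhere along the slot of the stand's bed, square to it). The recess is 34.6 mm along x, 22 mm along y and 14 mm deep: its mouth is 14 mm above this point. Axes are the stand's, y towards the mirror: the segment goes in with its -x along this +y, and its y along this x.
- recess_mouth (a point): Middle of the recess's mouth, level with the holder's top, 30 mm above the worktop. 11 mm below it a steel spring ball (5 mm) pokes 2 mm into the recess from each end wall: the segment meets the balls some 9 mm deep, and a downward push of about 3 to 8 N takes it past them; they then keep it from lifting.
- lens (a point): Middle of the lens front of the bench camera, which is fixed on a pillar at the stand's right end, 95 mm above the worktop. It looks level along the stand's +y straight at the middle of the mirror's hinge line; the camera is 36 mm wide and 112 mm high over all. Axes are the stand's.
- hinge (a point): Middle of the mirror's hinge line, fixed at the stand's left end: 95 mm above the worktop, 210 mm from the lens along the stand's +y. The line is level, along the stand's x, across the middle of the mirror's face, between two posts 74 mm apart, 102 mm high. Axes are the stand's: x away from the robot, y from camera to mirror, z up; turned up to 0.15 rad about z.
- mirror (a joint): Angle of the mirror (58 x 50 mm, flat, black frame) about the hinge line, 0 to 1.5 rad. At 0 it rests leaning back, away from the holder. It grows as its top swings towards the holder. The face looks (0.70 - value) rad above level, towards camera and holder; the camera's line of sight, level before the mirror, leaves it 2 x (0.70 - value) rad above level (negative: below), on the same side.
- bar (a point): Middle of the mirror's crossbar: black sleeve, 10 mm thick, 40 mm long, on a steel wire bail whose two 5 mm arms stand 52 mm apart (nothing between them), parallel to the hinge line, 63 mm up the mirror from it, 3.5 mm behind its face, 38 mm above the frame. z points up the mirror, -y the way it faces. A spring takes it back to joint value 0: about 0.12 N m at 1 rad, some 2 N at the bar.
- sight_line (a point): The camera's line of sight after the mirror, as the picture shows it: starts at hinge and runs along this frame's -y; z is the up direction of the picture. It turns with the mirror, twice as far. The picture covers 8 mm above and below the line at the holder: the mark is in view when it lies on this line within 8 mm.
- cast_center (a point): Bystander: stone cast of a dental arch, cream, 56 x 63 x 27 mm, loose, standing near the front edge; point half-way up.
- mug: Bystander: spotted white mug, 82 x 114 x 91 mm, at the left of the bench; origin at the centre of its underside.
- sample_tray: Bystander: blue case tray, 111 x 66 x 43 mm, right of the work; origin at the centre of its underside.

How it is judged:
On the way, in this order (a step that is already met when the one before it is completed fails the run):
1. the marked segment is fully home in the recess, mark towards the mirror, and let go (z of die_center in the frame of recess below 0.0088 m and horizontal distance between die_center and recess below 0.004 m and angle between die_center's own z axis and vertical below 0.06 rad and y of mark in the frame of recess above 0.003 m and contact force between the fingers and die below 0.05 N), for 0.2 s.
2. the mark is in the camera's view by way of the mirror (z of mark in the frame of sight_line between -0.008 and 0.008 m and y of mark in the frame of sight_line below -0.04 m), for 0.2 s.
At the end, for the whole second after the job is handed in: Segment seated (within 1.8 mm of the recess floor, 4 mm of its centre, upright within 0.06 rad, mark towards the mirror), untouched; camera's sight line off the mirror within 8 mm of the mark in height; fingers hold the mirror's handle (over 0.3 N), mirror still (under 0.08 rad/s) (all of step 1 and all of step 2 and contact force between the fingers and mirror above 0.3 N and velocity of joint mirror between -0.08 and 0.08 rad/s); the arm keeps its last pose, push and grip.
It fails at once if the cast, the mug or the case tray is knocked more than 30 mm away (distance of any of cast_center, mug, sample_tray from where it was at the start of the episode above 0.03 m).
It also fails if it takes over 51 s, if anything falls off the work surface, if the arm or the gripper's body presses on something with over 40 N, if the wrist force passes 120 N, or if a joint passes its speed limit or range.

ROBOT

A 7-joint arm with a two-finger parallel gripper is mounted at the origin on a cart in front of the work surface, level with it; the furniture and walls round the work are solid. World frame = base frame: x ahead of the robot, y to its left, z up, the work surface at z = 0. Lengths are in m, angles in rad, forces in N, time in s.
With the tool pointing down it reaches from about 0.4 to 0.85 m from the base axis. Payload 10.4 kg.
Tool frame: the origin (TCP) lies midway between the tips of the shut fingers; the grasp point (between the pads) lies 19 mm behind it (manip.tcp_to_grasp is the distance from the TCP to the grasp point, in m); x points along the fingers, y is the direction in which the jaws open and shut, and the axes are right-handed (so a half turn about x gives the same grasp; the last joint's range is limited). The gripper opens to 85 mm and grips with 20 to 120 N. Pads are 22 mm wide; open, the fingers measure 114 mm over their backs; the gripper's body (76 mm by 85 mm) begins 54 mm behind the grasp point. The pads swing forward as they close: fully open they stand 13 mm farther back than shut.
Start: joints at [1.121, 0.332, -0.065, 1.46, 0.022, 1.35, -0.088], TCP at [0.259, -0.569, 0.231] pointing down, gripper open.
Joint ranges: [-2.6, 2.6], [-0.5, 2.12], [-1.47, 1.34], [0.16, 2.42], [-1.27, 4.41], [0.06, 2.06], [-2.6, 2.6]. Speed limits (rad/s): [2.22, 2.22, 2.79, 2.79, 3.14, 3.14, 3.14].

INTERFACE

Orientations are given as a unit quaternion [x, y, z, w].
In Python, from workcell import monitor, viewer, manip gives the robot as it stands. The module is installed in compiled form; this text tells all that it offers.
- The arm moves only by the tool send_rows, never from a script. Its arguments are lists of equal length, an entry for each row: "grip": the closure in counts, from 0 (fully open) to 255 (shut); "offset": the shift along the tool's x, y, z in mm, a list of three; "twist": the turn about the tool's x in degrees. In form: {"grip": [grip, ...], "offset": [[tx, ty, tz], ...], "twist": [twist, ...]}. A call has exactly 5 rows; each row is the pose to reach, as a shift and turn from the pose commanded when the call began, along the tool's axes at that moment; what a row does not reach only later rows make up. A row lasts 1/12 s, in which the tool goes at most 41.7 mm and 7.16 degrees, less where a joint would pass 70% of its speed; a pose out of reach is approached as far as the arm can. A call with a gripper value outside its range is refused whole. The fingers move at their own pace and stop on an object; "newtons" is the grip in N (left out, the last holds). Time passes only in rows, so rows that repeat a pose let the fingers close, or fill a call up. It gives the time, the measured TCP pose, the force and the opening at its end, in the units of the state.
- monitor.get_obs(): the state, without advancing time (a new reading comes with each control period).
- viewer.camera(name): name is "scene" or "top"; returns (picture, depth): 400x640x3 uint8, blue, green, red; 400x640 float32, m along the optical axis (not along the pixel's ray), 0 where there is no reading.
- viewer.camera_model(name): a dict with "camera_matrix" (3x3 intrinsics, pixels), "R" (3x3) and "t" (3): a world point X has camera coordinates R X + t. Camera axes: x right, y down, z forward; pixel columns grow to the right and rows downward; lengths in m; the calibration is good to about 2 mm. A picture is of the moment at which its call begins. camera_model takes no time and is no camera call.
- manip.hand_in(): hands the job in, once; it reports no verdict.
Trained networks look in the newest picture that a camera, given by its name, has taken for a name from the list of things; names that differ only in an ending like _2 or _b are one class to them, and where a whole thing is asked for, a point or a joint stands for the part that bears it (a point fixed in the world has none). Each returns a list of dicts, best first, with "score" (0 to 1); they miss things now and then, are a little off and sometimes report something else, mostly with a low value. They report only what shows in the picture. A call takes as long as a camera call.
- viewer.recognise(target, camera): "box" ([left, top, width, height] in pixels, round what is visible of it).
- viewer.regions_of(target, camera): "region" (400x640 bool, what is visible of it) and "box" ([left, top, width, height] in pixels, round what is visible of it).
- viewer.spot_point(target, camera): "position" ([column, row] in pixels: a listed point, or the origin of a listed thing).
The state is a dict: "clock": time; "joint_pos": joint angles; "joint_velocities": joint speeds; "tau": joint torques, N m; "position": TCP position; "ee_rot": TCP orientation; "ft_force": force on the tool from outside, world axes, zero at the start; "torque": the same for the moment, N m; "grip_width": opening from 0.0 (shut) to 1.0 (fully open).
Only numpy, scipy, OpenCV 4.12 (cv2) and the standard library are available. Lean on these libraries where they do the work, as an engineer would, in place of code of your own. Each camera call takes 0.05 s, during which the arm holds its last target.

## Working session

There is one attempt and no reset: what is moved stays moved. The work goes in short steps, Python scripts to look and compute and a tool call to move; the robot and the scene stay as the last step left them, time stands still between calls to the robot, and variables do not carry over. Pictures are saved under pics/ and viewed, and the job is handed in when it is done.

Besides the shell and the picture viewer there is one more tool, called after "Emit:" as a command line: name --pt "numbers of a row" for each row, then --argument value for the rest. send_rows: Moves the arm, as the interface text tells. Its arguments: {"type":"object","properties":{"grip":{"type":"array","items":{"type":"number"}},"offset":{"type":"array","items":{"type":"array","items":{"type":"number"}}},"twist":{"type":"array","items":{"type":"number"}},"newtons":{"type":"number"}},"required":["grip","offset","twist"]}

```bash
mkdir -p pics; python3 - <<'E'
from workcell import monitor, viewer, manip
import cv2, numpy as np
o=monitor.get_obs()
for k in o: print(k, np.round(o[k],3))
print(manip.tcp_to_grasp)
for n in ["scene","top"]:
    p,d=viewer.camera(n); cv2.imwrite(f"pics/{n}0.png",p); np.save(f"{n}_d.npy",d)
    m=viewer.camera_model(n); print(n,m)
    for t in ["die_center","mark","recess_mouth","recess","lens","hinge","bar","cast_center","mug","sample_tray"]:
        try:
            r=viewer.spot_point(t,n); print(n,t,[(np.round(q["position"],1).tolist(),round(q["score"],2)) for q in r[:3]])
        except Exception as e: print(t,e)
print(monitor.get_obs()["clock"])
E
```

```text
clock 0.0
joint_pos [ 1.121  0.333 -0.065  1.461  0.022  1.35  -0.089]
joint_velocities [-0.    -0.001 -0.     0.    -0.001 -0.001 -0.   ]
tau [ 1.0000e-03 -6.2544e+01  5.0000e-02 -3.9160e+01  1.6000e-02  1.0000e-02
 -0.0000e+00]
position [ 0.259 -0.569  0.231]
ee_rot [-0.691 -0.15   0.691 -0.149]
ft_force [-0.421 -0.253  0.824]
torque [0.018 0.007 0.032]
grip_width 1.002
0.0187
scene {'camera_matrix': array([[494.78455666,   0.        , 315.39756588],
       [  0.        , 494.78455666, 194.59844125],
       [  0.        ,   0.        ,   1.        ]]), 'R': array([[ 0.85040875, -0.52567097,  0.02179434],
       [-0.24565356, -0.433358  , -0.86709583],
       [ 0.46525186,  0.73203202, -0.49766437]]), 't': array([-0.52656102,  0.16234626,  1.2018644 ])}
scene die_center [([307.1, 270.1], 0.54)]
scene mark [([305.8, 264.4], 0.52)]
scene recess_mouth []
scene recess [([347.5, 212.5], 0.58)]
scene lens [([343.8, 215.5], 0.94), ([297.4, 178.7], 0.73)]
scene hinge [([297.9, 179.0], 0.8)]
scene bar [([288.2, 159.8], 0.52)]
scene cast_center [([277.8, 239.1], 0.45)]
scene mug [([287.6, 159
[... 251 characters left out ...]
]), 'R': array([[-0.02151379, -0.99952609,  0.02201716],
       [-0.98736496,  0.01778353, -0.1574617 ],
       [ 0.15699554, -0.02512657, -0.98727962]]), 't': array([-0.17792776,  0.52246948,  1.15497368])}
top die_center [([293.5, 185.7], 0.61), ([354.8, 227.5], 0.38)]
top mark [([356.1, 224.9], 0.46)]
top recess_mouth [([294.1, 184.4], 0.8)]
top recess [([292.2, 185.4], 0.69), ([354.8, 228.6], 0.65), ([250.0, 184.2], 0.33)]
top lens [([336.0, 175.3], 0.72), ([268.8, 182.0], 0.46), ([307.7, 227.4], 0.37)]
top hinge []
top bar [([251.3, 184.2], 0.52), ([432.5, 213.6], 0.43)]
top cast_center [([305.7, 228.5], 0.88)]
top mug [([213.6, 177.2], 0.59)]
top sample_tray [([435.6, 212.7], 0.9)]
1.1
```

```bash
python3 - <<'E'
import cv2
p=cv2.imread("pics/top0.png"); cv2.imwrite("pics/top0c.png",cv2.resize(p[130:280,180:480],None,fx=2.66,fy=2.66,interpolation=cv2.INTER_CUBIC))
p=cv2.imread("pics/scene0.png"); cv2.imwrite("pics/scene0c.png",cv2.resize(p[110:310,220:480],None,fx=3,fy=3,interpolation=cv2.INTER_CUBIC))
E
```

```text
(no output)
```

View pics/top0c.png

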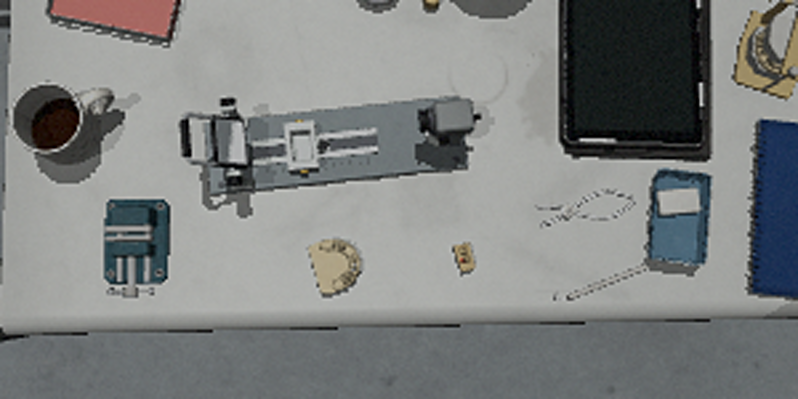

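View pics/scene0c.png

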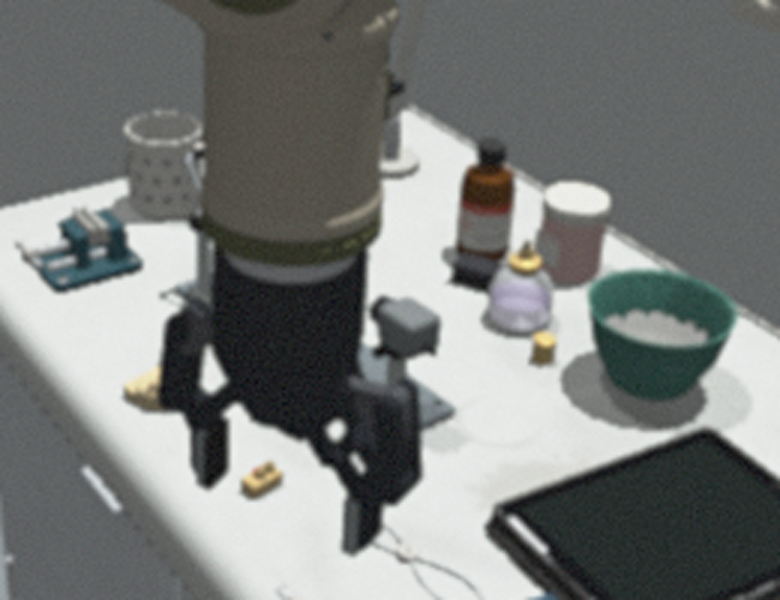

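View pics/top0.png

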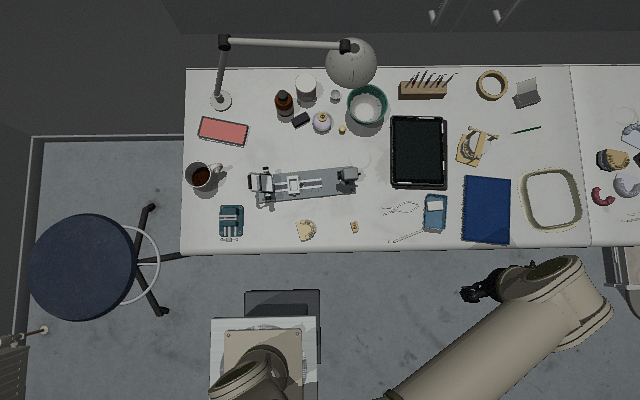

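View pics/scene0.png

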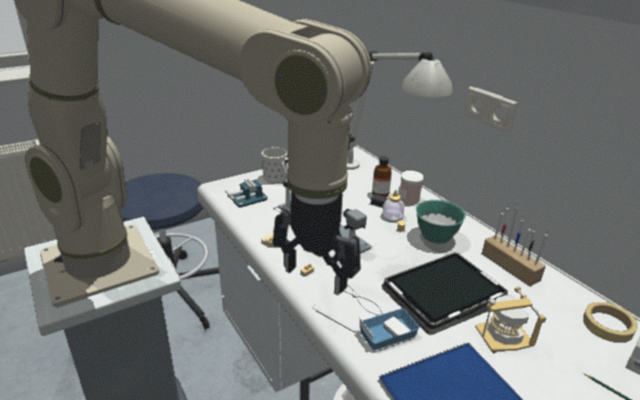

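```bash
cat > h.py <<'E'
import numpy as np, cv2
from workcell import monitor, viewer, manip
def ray(n,uv):
    m=viewer.camera_model(n);K=m["camera_matrix"];R=m["R"];t=m["t"]
    c=-R.T@t; d=R.T@np.linalg.inv(K)@np.array([uv[0],uv[1],1.]); return c,d
def onz(n,uv,z):
    c,d=ray(n,uv); return c+d*(z-c[2])/d[2]
def proj(n,X):
    m=viewer.camera_model(n);x=m["camera_matrix"]@(m["R"]@np.asarray(X,float)+m["t"]); return x[:2]/x[2]
def cloud(n,d):
    m=viewer.camera_model(n);K=m["camera_matrix"]
    v,u=np.mgrid[:400,:640]; P=np.stack([(u-K[0,2])/K[0,0]*d,(v-K[1,2])/K[1,1]*d,d],-1)
    return (P-m["t"])@m["R"]
E
python3 - <<'E'
from h import *
p=cv2.imread("pics/top0.png");d=np.load("top_d.npy");C=cloud("top",d)
print(C[215,275:300:5,:].round(3))
# die area z
print("die z mm");print((C[218:238,346:364,2]*1000).round().astype(int))
print("holder z");print((C[172:200,282:306,2]*1000).round().astype(int))
cv2.imwrite("pics/t_die.png",cv2.resize(p[212:244,335:375],None,fx=18,fy=18,interpolation=cv2.INTER_NEAREST))
cv2.imwrite("pics/t_st.png",cv2.resize(p[160:212,240:370],None,fx=6,fy=6,interpolation=cv2.INTER_NEAREST))
p=cv2.imread("pics/scene0.png")
cv2.imwrite("pics/s_die.png",cv2.resize(p[250:290,290:330],None,fx=15,fy=15,interpolation=cv2.INTER_NEAREST))
print(onz("top",(354.8,227.5),.007),onz("top",(293,184.5),.03),onz("scene",(307.1,270.1),.007))
E
```

```text
[[ 0.46  -0.037 -0.002]
 [ 0.459 -0.053 -0.001]
 [ 0.459 -0.069  0.   ]
 [ 0.459 -0.085  0.   ]
 [ 0.458 -0.101  0.001]]
die z mm
[[   1    0    3    5   -1   -1    4    0    2    0    4   -1   -2   -2
     3    0    8   -2]
 [  -4    5    4   -2    0    0   -2   -1    2    2    3    4   -1   -1
    -4    6    1   -4]
 [  -2   -2   -1    1    2    3   -1    4    0    0   -1    2   -1    0
    -3    5    3   -1]
 [  -3    3   -3    1    3    1    2    0    3   17    0    1   -3    4
     1    0   -1    1]
 [  -3    0    0    1   -1   16   16   14   19   18   14   -1   -2   -2
     1    1    4   -1]
 [   3    2   -4    0   10   14   15   21   18   21   15    2   -3   -3
     3   -3   -3    2]
 [   3   -1   -4   -1    0   13   13   23   22   20   12   -1   -1   -1
    -6   -4   -2   -1]
 [  -3   -2   -1    7   -2   13   15   13   16   14   15    3    0    1
    -1    0    4    2]
 [  -1   -1    1    6    0    9   15   15   24   22   21   10    4   -2
     0   -1    5   -5]
 [  -2   -3   -2    0   -1    1   14   16   16   19   22   15    2    2
    -2    1    2    0]
 [   1    2    2    
[... 3854 characters left out ...]
10    8    6    9    9   10   14
     6   12    9    9   12    8    7   10    6   12]
 [  13    6    6    9    8   12    9   10   12    7    8   13    5   11
     8    7    8   11    6   14   10    9   10    8]
 [  10    8    8    7    9   10   11   14    5    9    9   10    9    8
    12   12   10    9   12    7    9   11    7   10]
 [   8    7   10    9   12    9   11   14    6    8    9    9   11   12
     7   10   13   13    9    7    7    7    0    0]
 [  13    7    8   13    7    9   12   12    8   12    9    5    6   -1
     3    0   -3    3    3   -1    0   -1    1    1]]
[ 0.41476839 -0.28803799  0.007     ] [ 0.55109429 -0.09686289  0.03      ] [ 0.41615376 -0.29054404  0.007     ]
```

View pics/t_die.png

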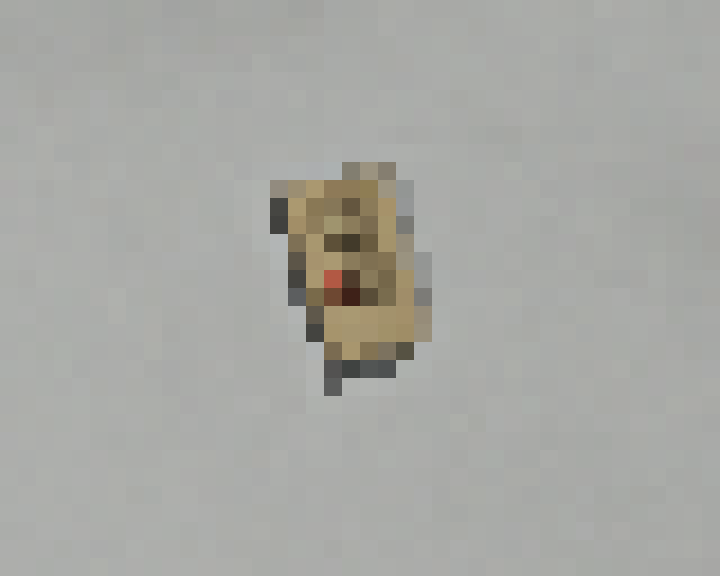

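View pics/t_st.png

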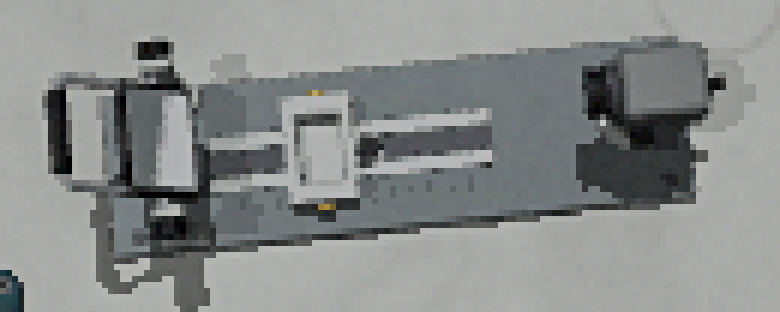

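View pics/s_die.png

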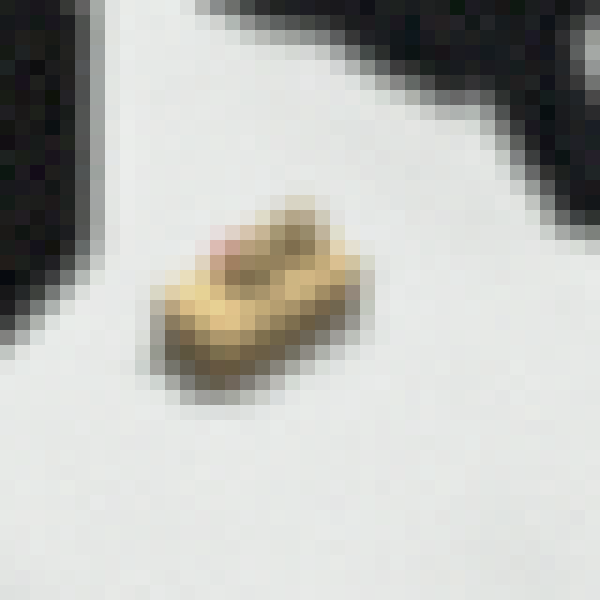

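```bash
python3 - <<'E'
from h import *
for n,k in (("top",10),("scene",5)):
    P=[];D=[]
    for i in range(k):
        p,d=viewer.camera(n);P.append(p.astype(float));D.append(np.where((d>0)&(d<1.5),d,np.nan))
    np.save(n+"_pm.npy",np.mean(P,0));np.save(n+"_dm.npy",np.nanmedian(D,0))
p=np.load("top_pm.npy")
for (a,b,c,e) in [((215),(240),(345),(367))]:
    q=p[a:b,c:e]; s=q.max(2)-q.min(2); print((q[...,2]-q[...,0]).round().astype(int))
C=cloud("top",np.load("top_dm.npy"))
print("stand z left part, rows160-212 cols 245:285");print((C[164:208,246:282,2]*1000).round()[::2,::2])
q=p[168:202,280:306].mean(2);print(q.round().astype(int))
print(monitor.get_obs()["clock"])
E
```

```text
[[  2   2   1   2   1   1   1   1   1   1   1   1   1   1   1   2   2   1
    1   2   2   2]
 [  2   1   1   1   1   1   1   3   1   2   2   1   1   1   1   1   2   1
    2   2   2   1]
 [  1   1   1   1   1   1   2   1   2   1   1   1   1   1   2   2   1   1
    2   2   2   1]
 [  1   2   2   1   1   1   1   1   2   1   2   2   1   1   2   1   2   2
    1   2   2   1]
 [  1   1   1   2   1   1   1   2   2   1   0   0   1   2   2   2   1   2
    1   2   1   1]
 [  1   1   1   1   2   1   1   1   0  -1  -1   0   1   1   2   2   1   2
    2   1   2   1]
 [  2   2   1   1   2  -1  -2  -4  -4  17  28  23   0   1   1   2   2   2
    2   0   1   2]
 [  3   2   1   2   0  18  41  58  54  54  55  28   0   1   2   1   2   1
    1   2   1   2]
 [  1   1   1   2   1   6  59  50  47  38  50  60   0   1   1   1   1   1
    1   1   1   1]
 [  1   1   1   2   0   3  58  50  48  48  44  57   5   0   1   2   1   1
    1   1   1   2]
 [  1   2   1   2   1  -2  41  57  36  25  40  56  27   0   1   1   1   2
    2   1   0   1]
 [  1   1   0   2   1  -1  19  57  57  47  45  49  26   0   0   2   2   2
   
[... 6424 characters left out ...]
02 121 121 118 117 117 117 119 120 121 124  57  49  48 118 119
  118 118 116 116 117 117 119 118]
 [102 103 102 120 120 118 118 118 117 117 117 117 120 123 123 121 120 119
  119 119 124 122 122 119 117 107]
 [103 100 100 118 118 119 121 120 119 118 119 124 125 124 119 116 107  96
   86  78  67  58  42  44  36  50]
 [124 130 126 125 122 118 113 107  93  83  73  79  53  49  40  36  30  44
   62  89  89  89  86 180 180 177]
 [ 84  73  78  52  46  39  53  48  71  88  89  87 180 181 182 183 182 182
  181 180 178 178 176 174 172 170]
 [ 90  88  87 180 182 182 183 182 182 182 181 178 176 175 175 175 175 174
  174 172 172 172 170 170 168 167]]
1.85<stdin>:6: RuntimeWarning: All-NaN slice encountered
```

```bash
cat > fit.py <<'E'
from h import *
from scipy.optimize import minimize
import itertools
def grid(n,r0,r1,c0,c1,off=0.0):
    m=viewer.camera_model(n);K=m["camera_matrix"];R=m["R"];c=-R.T@m["t"]
    v,u=np.mgrid[r0:r1,c0:c1].astype(float)
    D=np.stack([(u+off-K[0,2])/K[0,0],(v+off-K[1,2])/K[1,1],np.ones_like(u)],-1)@R
    return c,D
def inpoly(x,y,poly):
    return cv_in(x,y,poly)
def hold_z(c,D,x,y,th):
    # height-map march for holder: levels; return z seen
    cs,sn=np.cos(th),np.sin(th)
    z=np.full(D.shape[:2],0.010); done=np.zeros(z.shape,bool)
    for h in np.arange(30,10,-1.0)/1000:
        t=(h-c[2])/D[...,2]; X=c[0]+D[...,0]*t-x; Y=c[1]+D[...,1]*t-y
        a=cs*X+sn*Y; b=-sn*X+cs*Y
        ins=(abs(a)<.028)&(abs(b)<.018)
        hole=(abs(a)<.0173)&(abs(b)<.011)&(h>.016)
        hit=ins&~hole&~done; z[hit]=h; done|=hit
    return z
def die_z(c,D,x,y,th):
    cs,sn=np.cos(th),np.sin(th)  # th: world yaw of segment frame
    z=np.zeros(D.shape[:2]); done=np.zeros(z.shape,bool)
    for h in np.arange(14,0,-1.0)/1000:
        t=(h-c[2])/D[...,2]; X=c[0]+D[...,0]*t-x; Y=c[1]+D[...,1]*t-y
        a=cs*X+sn*Y; b=-sn*X+cs*Y
        w=.009+.001/.032*b*1.0
        ins=(abs(a)<w)&(abs(b)<.016)
        hit=ins&~done; z[hit]=h; done|=hit
    return z
def fit(fn,zobs,c,D,x0,cap,mask):
    best=None
    def L(p): return np.mean(np.minimum(abs(fn(c,D,p[0]/1e3,p[1]/1e3,p[2]/100)-zobs),cap)[mask])*1e3
    rng=np.random.default_rng(0)
    p=np.array(x0,float);f=L(p);s=np.array([3,3,8.])
    for k in range(6):
        for i in range(250):
            q=p+rng.normal(size=3)*s
            g=L(q)
            if g<f:p,f=q,g
        s*=.55
    # average near-optimal
    Q=p+rng.normal(size=(600,3))*np.array([.5,.5,1.5]);G=np.array([L(q) for q in Q]);k=np.argsort(G)[:40]
    return Q[k].mean(0),Q[k].std(0),f
E
python3 - <<'E'
from fit import *
C=cloud("top",np.load("top_dm.npy"))
Z=C[...,2]
c,D=grid("top",168,202,280,308); z=Z[168:202,280:308]; m=~np.isnan(z)&((z>.024)|(z<.021)|1)&(z>.004)
# rails at z~20 right of the holder: exclude ambiguous clamp
print("hold",fit(hold_z,z,c,D,[551,-97,5],.008,m))
c,D=grid("top",214,240,344,368); z=Z[214:240,344:368]; m=~np.isnan(z)
print("die",fit(die_z,z,c,D,[415,-288,-140],.007,m))
# bed edges: z between .006 and .014
p=np.load("top_pm.npy")
S=C.reshape(-1,3); 
# far edge & near edge of the bed per column
E1=[];E2=[]
for u in range(283,340):
    col=Z[150:215,u]; g=np.where(col>.005)[0]
    if len(g): 
        E1.append((u,150+g[0]-.5));E2.append((u,150+g[-1]+.5))
for E in (E1,E2):
    P=np.array([onz("top",e,.01)[:2] for e in E]); k=np.ones(len(P),bool)
    for _ in range(4):
        f=np.polyfit(P[k,1],P[k,0],1); r=P[:,0]-np.polyval(f,P[:,1]); k=abs(r)<.002
    print("edge slope dx/dy",f,k.sum(),"yaw",-np.arctan(f[0]))
# lens camera box and hinge posts
for nm,(r0,r1,c0,c1,zl,zh) in {"cam":(160,200,330,366,.105,.12),"posts":(160,206,258,280,.100,.106),"bar":(160,200,244,254,.138,.152)}.items():
    q=C[r0:r1,c0:c1].reshape(-1,3); q=q[(q[:,2]>zl)&(q[:,2]<zh)]; print(nm,len(q),q.mean(0),q.min(0),q.max(0))
q=C[160:182,258:280].reshape(-1,3); q=q[(q[:,2]>.100)&(q[:,2]<.106)]; print("postfar",len(q),q.mean(0))
q=C[190:206,258:280].reshape(-1,3); q=q[(q[:,2]>.100)&(q[:,2]<.106)]; print("postnear",len(q),q.mean(0))
E
```

```text
hold (array([551.1141597 , -96.98219021,   5.10522261]), array([0.5141041 , 0.49658399, 1.35441325]), np.float64(7.993774671968542))
die (array([ 418.27007463, -285.80983078, -132.1150494 ]), array([0.21237853, 0.09780204, 0.9779968 ]), np.float64(0.8578131329586078))
edge slope dx/dy [-0.08950824  0.58756496] 57 yaw 0.08927034292622414
edge slope dx/dy [-0.0909672  0.4990001] 57 yaw 0.09071751988427706
cam 206 [ 0.56683545 -0.26467893  0.110916  ] [ 0.54989219 -0.2919435   0.10523611] [ 0.58624957 -0.23313221  0.1138599 ]
posts 81 [ 0.54557016 -0.01962261  0.10232271] [ 0.49891011 -0.03308024  0.10010609] [ 0.59216907 -0.0124451   0.10592069]
bar 60 [0.53988955 0.02001765 0.14390459] [0.51434962 0.01339617 0.13869346] [0.56928303 0.02741677 0.14752887]
postfar 40 [ 0.57447325 -0.01704739  0.10211364]
postnear 27 [ 0.50799206 -0.02473274  0.10215135]
```

```bash
python3 - <<'E'
from fit import *
C=cloud("top",np.load("top_dm.npy"))
Z=C[...,2]
c,D=grid("top",168,202,280,308); z=Z[168:202,280:308]; m=~np.isnan(z)&(z>.004)
m[:, -8:]&=False
print("hold",fit(hold_z,z,c,D,[551,-97,9],.008,m))
p=np.load("top_pm.npy"); RB=(p[...,2]-p[...,0])
c,D=grid("top",214,240,344,368); z=Z[214:240,344:368]; m=~np.isnan(z)
a=fit(die_z,np.minimum(z,.0145),c,D,[415,-288,-140],.007,m);print("die depth",a)
zc=.014*np.clip(RB[214:240,344:368]/50,0,1); zc[zc>.008]=.014
b=fit(lambda *q:.014*(die_z(*q)>0),zc,c,D,[415,-288,-140],.02,m);print("die color",b)
print((z*1000).round().astype(int))
print((die_z(c,D,*(a[0]/[1e3,1e3,100]))*1000).round().astype(int))
# scene
p=np.load("scene_pm.npy"); RB=(p[...,2]-p[...,0])[252:290,292:326]; print(RB.round().astype(int)[4:30,4:24])
Cs=cloud("scene",np.load("scene_dm.npy"))[252:290,292:326]; zs=Cs[...,2]
c,D=grid("scene",252,290,292,326); ms=~np.isnan(zs)&(zs<.03)
print("scene depth",fit(die_z,np.minimum(zs,.0145),c,D,[415,-288,-140],.007,ms)); print((zs*1000).round()[4:30,4:24])
E
```

```text
hold (array([552.43121871, -96.12376899,   9.39436286]), array([0.16602599, 0.09636202, 0.64778011]), np.float64(0.9469787474956807))
die depth (array([ 418.27007463, -285.80983078, -132.1150494 ]), array([0.21237853, 0.09780204, 0.9779968 ]), np.float64(0.7103977323741678))
die color (array([ 418.75063618, -286.49278468, -134.69497774]), array([0.17410713, 0.10896957, 1.21982208]), np.float64(0.48156410256410265))
[[ 1  0  0  0  1  1  0 -1 -1 -1  0  2  0  1 -1  0  0  2  0 -1  0  1  1  0]
 [ 1  0 -2  2 -1  1  1 -1  0  1  1  1  1  0  0  0  0  0  0  1 -1  0  0  0]
 [-1  1  1 -2  2 -1  0  1  0  0  0  3  0 -1 -1  0 -2  0  1  0  0 -1  2  1]
 [ 0  0 -2  0 -1  2  0  0  1  0  0  0  0  0  0  1  0  0  1 -1 -1  0  1  1]
 [ 0 -1  0  0  0  1  0  0  1  0 -1  1  1  0  1  0  2  1  0 -1  2  1 -1  0]
 [ 0  2  1  0  0  1  1  1  0  1  0 -1  0 -1  1 -1  0  0  1 -2  1  0  1  0]
 [ 1 -1  0  0  2  0  1  0  0  0 -1  0  0  1  0  0  2 -1 -1  2  2  2  0  1]
 [ 1  1 -1 -1  0  2  0 -1  0 -1  1 13  1 -1  1  0 -1  0 -1  0  0  1  0  0]
 [ 1  1 -1  0  0  1 -1 14 15 15 14 13 15  1 -1  2  0 -2  1  2  0 -2  1  0]
 [ 2  
[... 7034 characters left out ...]
.  -0.   2.   2.   1.   0.  -2.  -2.
   -2.  -1.  -2.  -1.  -1.  -2.]
 [ -2.  -2.  -1.  -2.  -3.  -2.  -2.  -3.  -2.  -1.  -3.  -1.  -2.  -2.
   -3.  -3.  -1.  -1.  -3.  -1.]
 [ -1.  -2.  -2.  -3.  -2.  -3.  -1.  -1.  -3.  -0.  -3.  -4.  -1.  -3.
   -3.  -1.  -1.  -2.  -2.  -3.]
 [ -2.  -2.  -4.  -3.  -2.  -2.  -2.  -4.  -1.  -3.  -2.  -3.  -0.  -2.
   -2.  -3.  -2.  -2.  -3.  -2.]
 [ -1.  -1.  -2.  -3.  -2.  -2.  -0.  -2.  -1.  -2.  -3.  -3.  -3.  -1.
   -1.  -1.  -3.  -2.  -2.  -2.]
 [ -2.  -3.  -2.  -2.  -2.  -2.  -2.  -3.  -1.  -1.  -2.  -2.  -3.  -2.
   -2.  -2.  -1.  -2.  -3.  -1.]
 [ -3.  -1.  -2.  -1.  -2.  -2.  -2.  -2.  -2.  -2.  -3.  -4.  -2.  -2.
   -2.  -3.  -2.  -2.  -1.  -2.]]
```

```bash
cat >> h.py <<'E'
from scipy.spatial.transform import Rotation as Ro
def plan(target,th=None,th_is='y'):
    """target TCP world; th: desired world angle of tool y (mod pi). prints offset mm (tool axes) & twist deg"""
    o=monitor.get_obs();R=Ro.from_quat(o["ee_rot"]).as_matrix();p=np.array(o["position"])
    print("clk",round(o["clock"],2),"pos",(p*1e3).round(1),"toolx",R[:,0].round(3),"tooly",R[:,1].round(3),"ang",np.arctan2(R[1,1],R[0,1]).round(4),"F",np.round(o["ft_force"],2),"w",round(o["grip_width"],3))
    off=R.T@(np.array(target)-p)*1e3
    tw=None
    if th is not None:
        a=np.arctan2(R[1,1],R[0,1]); d=(th-a+np.pi/2)%np.pi-np.pi/2
        tw=-np.degrees(d) # tool x down
    print("off",off.round(1),"twist",tw)
E
python3 -c "
from h import *
plan([.4174,-.2868,.10],-1.3225)
plan([.4174,-.2868,.009],-1.3225)"
```

```text
clk 1.85 pos [ 258.7 -568.9  231.3] toolx [ 0. -0. -1.] tooly [ 0.414 -0.91   0.   ] ang -1.1441 F [ 0.04 -0.34 -0.83] w 0.998
off [ 131.3 -191.2 -261.2] twist 10.224405879922488
clk 1.85 pos [ 258.7 -568.9  231.3] toolx [ 0. -0. -1.] tooly [ 0.414 -0.91   0.   ] ang -1.1441 F [ 0.04 -0.34 -0.83] w 0.998
off [ 222.3 -191.2 -261.2] twist 10.224405879922488
```

Emit:
send_rows --grip '[0,0,0,0,0]' --pt "15 -24 -33" --pt "30 -48 -66" --pt "45 -72 -99" --pt "60 -96 -132" --pt "65 -115 -158" --twist '[2,4,6,8,10]' --newtons 30

```text
clock: 2.27
position: [0.355, -0.3967, 0.1648]
ee_rot: [-0.701, -0.089, 0.702, -0.088]
ft_force: [1.5, -0.2, -0.1]
grip_width: 1.001
```

```bash
python3 -c "
from h import *
plan([.4174,-.2868,.10],-1.3225)"
```

```text
clk 2.27 pos [ 355.  -396.7  164.8] toolx [-0.001  0.001 -1.   ] tooly [ 0.248 -0.969 -0.001] ang -1.3204 F [ 1.52 -0.15 -0.09] w 1.001
off [ 64.9 -90.9 -87.7] twist 0.11765506837601744
```

Emit:
send_rows --grip '[0,0,0,0,0]' --pt "14 -20 -20" --pt "30 -42 -41" --pt "46 -65 -62" --pt "58 -81 -78" --pt "65 -91 -88" --twist '[0,0,0,0,0]'

```text
clock: 2.68
position: [0.4184, -0.2856, 0.1001]
ee_rot: [-0.701, -0.091, 0.701, -0.09]
ft_force: [-0.1, 0.7, 0.1]
grip_width: 0.999
```

```bash
python3 - <<'E'
from h import *
plan([.4174,-.2868,.10],-1.3225)
for n in ("top","scene"):
    p,d=viewer.camera(n); np.save(n+"_d1.npy",d);cv2.imwrite(f"pics/{n}1.png",p)
    u,v=proj(n,monitor.get_obs()["position"]).astype(int); print(n,u,v)
    cv2.imwrite(f"pics/{n}1c.png",cv2.resize(p[max(0,v-50):v+50,u-60:u+60],None,fx=6,fy=6,interpolation=cv2.INTER_NEAREST))
E
```

```text
clk 2.68 pos [ 418.4 -285.6  100.1] toolx [-0.001  0.001 -1.   ] tooly [ 0.253 -0.968 -0.001] ang -1.3154 F [-0.13  0.65  0.14] w 0.999
off [0.1 0.9 1.3] twist 0.404938332101914
top 356 223
scene 307 236
```

View pics/top1c.png

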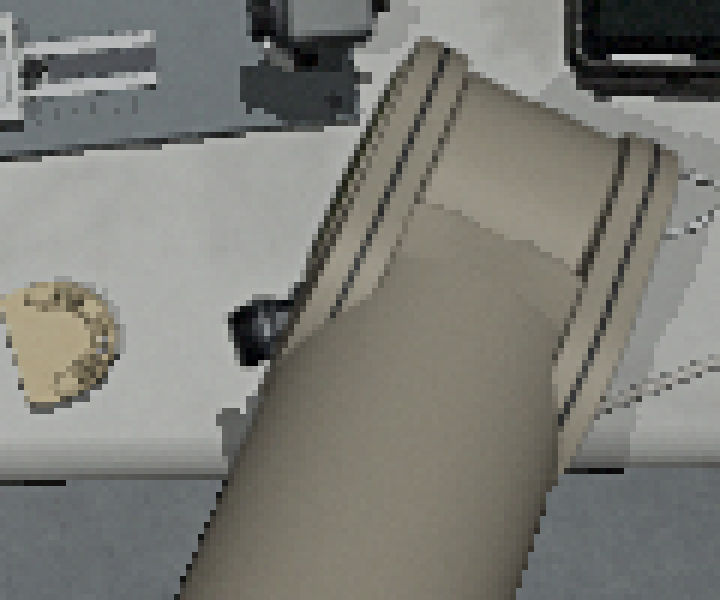

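View pics/scene1c.png

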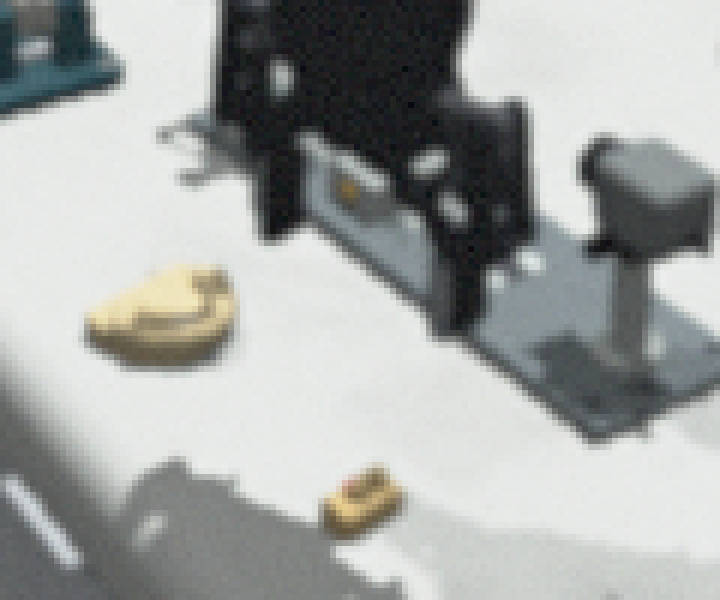

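```bash
python3 - <<'E'
from h import *
C=cloud("scene",np.load("scene_d1.npy")).reshape(-1,3)
o=monitor.get_obs();R=Ro.from_quat(o["ee_rot"]).as_matrix();p=np.array(o["position"])
L=(C-p)@R*1e3
k=(abs(L[:,1])<80)&(abs(L[:,2])<40)&(L[:,0]>-45)&(L[:,0]<0)
q=L[k]
for a in range(-45,2,3):
    s=q[(q[:,0]>=a)&(q[:,0]<a+3)]
    l=s[s[:,1]<0];r=s[s[:,1]>0]
    if len(l)>2 and len(r)>2: print(a,len(s),"L y",np.percentile(l[:,1],[2,98]).round(1),"z",np.percentile(l[:,2],[2,50,98]).round(1),"R y",np.percentile(r[:,1],[2,98]).round(1),"z",np.percentile(r[:,2],[2,50,98]).round(1))
E
```

```text
-45 22 L y [-53.3 -41.2] z [-8.4  5.9 11. ] R y [46.8 57.4] z [ 1.8  7.7 12.1]
-42 18 L y [-52.9 -41. ] z [-8.6  3.9 11.8] R y [49.  57.3] z [-2.   6.5 11.3]
-39 24 L y [-53.  -40.1] z [-7.6  2.5 11.6] R y [44.8 57.1] z [-7.4  6.2 11.7]
-36 16 L y [-45.8 -40.6] z [-9.6  2.  11. ] R y [46.7 57.6] z [-6.5  4.1 11.6]
-33 25 L y [-56.  -41.1] z [-8.3  6.1 13.1] R y [45.7 57.6] z [-4.4  6.5 10.3]
-30 20 L y [-52.5 -41.8] z [-8.5 -0.5  8.7] R y [43.5 56.4] z [-7.4  6.2 11.1]
-27 24 L y [-53.6 -41.5] z [-4.8  7.6 13.3] R y [43.6 57.4] z [-7.6  8.1 12.4]
-24 21 L y [-45.4 -39.2] z [-8.6 -0.6 11.4] R y [44.3 57.3] z [-2.8  8.3 12.9]
-21 19 L y [-54.7 -41.2] z [-8.5  5.7 10.7] R y [46.5 55.3] z [-4.9  3.4 10.1]
-18 14 L y [-46.7 -40.3] z [-0.7 10.1 13.3] R y [43.3 50.9] z [ 6.4  9.8 12.9]
-15 12 L y [-44.7 -42.2] z [-9.8 -0.4  7.5] R y [46.8 50.9] z [ 6.3  8.1 11.2]
```

Emit:
send_rows --grip '[0,0,0,0,0]' --pt "25 1 1" --pt "50 1 1.3" --pt "70 1 1.3" --pt "85 1 1.3" --pt "92.5 1 1.3" --twist '[0.4,0.4,0.4,0.4,0.4]'

```text
clock: 3.2
position: [0.4152, -0.2907, 0.0074]
ee_rot: [-0.701, -0.086, 0.702, -0.086]
ft_force: [-0.8, -0.5, -0.2]
grip_width: 0.999
```

```bash
python3 - <<'E'
from h import *
plan([.4173,-.2867,.0075],-1.3225)
p,d=viewer.camera("scene"); cv2.imwrite("pics/s2.png",cv2.resize(p[220:310,260:370],None,fx=6,fy=6,interpolation=cv2.INTER_CUBIC))
E
```

```text
clk 3.2 pos [ 415.2 -290.7    7.4] toolx [-0.002  0.001 -1.   ] tooly [ 0.242 -0.97  -0.001] ang -1.3267 F [-0.83 -0.48 -0.2 ] w 0.999
off [-0.1 -3.4 -3. ] twist -0.24344207593687
```

View pics/s2.png

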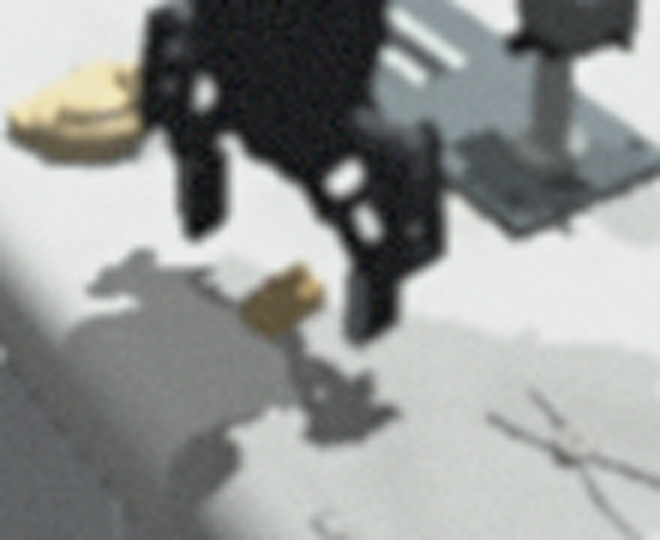

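Emit:
send_rows --grip '[0,0,0,0,0]' --pt "0 -2 -2" --pt "0 -3.4 -3" --pt "0 -3.4 -3" --pt "0 -3.4 -3" --pt "0 -3.4 -3" --twist '[0,0,0,0,0]'

```text
clock: 3.67
position: [0.419, -0.2864, 0.0096]
ee_rot: [0.702, 0.086, -0.701, 0.087]
ft_force: [0.4, 0.1, -0.0]
grip_width: 0.998
```

```bash
python3 - <<'E'
from h import *
plan([.4173,-.2867,.0075],-1.3225)
E
```

```text
clk 3.67 pos [ 419.  -286.4    9.6] toolx [ 0.001 -0.001 -1.   ] tooly [ 0.243 -0.97   0.001] ang -1.3254 F [ 0.37  0.1  -0.03] w 0.998
off [ 2.1 -0.1  1.7] twist -0.16750376217262963
```

Emit:
send_rows --grip '[0,0,0,0,0]' --pt "0 0 0" --pt "0 0 0" --pt "0 0 0" --pt "0 0 0" --pt "0 0 0" --twist '[0,0,0,0,0]'

```text
clock: 4.08
position: [0.4185, -0.2861, 0.0088]
ee_rot: [0.702, 0.086, -0.702, 0.087]
ft_force: [-0.3, -0.6, -0.7]
grip_width: 0.999
```

```bash
python3 - <<'E'
from h import *
for i in range(6):
    o=monitor.get_obs();print(o["clock"],np.array(o["position"])*1e3,np.round(o["joint_pos"],4)); viewer.camera("scene")
E
```

```text
4.0833 [ 418.53111276 -286.07195306    8.82284793] [ 0.7304  0.3401 -0.249   1.9748  0.1107  0.8395 -0.9045]
4.1333 [ 418.54006656 -286.06992351    8.82436502] [ 0.7303  0.3401 -0.249   1.9748  0.1107  0.8395 -0.9045]
4.1833 [ 418.56281992 -286.02783254    8.81094581] [ 0.7303  0.3401 -0.249   1.9748  0.1107  0.8395 -0.9046]
4.2333 [ 418.54501654 -286.03585005    8.80691503] [ 0.7303  0.3401 -0.249   1.9748  0.1107  0.8395 -0.9045]
4.2833 [ 418.52470039 -286.03496382    8.80149611] [ 0.7303  0.3401 -0.249   1.9748  0.1107  0.8395 -0.9046]
4.3333 [ 418.55781194 -286.03135363    8.80362926] [ 0.7303  0.3401 -0.249   1.9748  0.1107  0.8395 -0.9046]
```

Emit:
send_rows --grip '[0,120,255,255,255]' --pt "0.7 0.3 1.2" --pt "1.3 0.3 1.2" --pt "1.3 0.3 1.2" --pt "1.3 0.3 1.2" --pt "1.3 0.3 1.2" --twist '[0,0,0,0,0]' --newtons 30

```text
clock: 4.8
position: [0.4175, -0.2866, 0.0075]
ee_rot: [0.702, 0.086, -0.702, 0.086]
ft_force: [-0.2, 0.1, 0.9]
grip_width: 0.453
```

Emit:
send_rows --grip '[255,255,255,255,255]' --pt "0 0 0" --pt "0 0 0" --pt "0 0 0" --pt "0 0 0" --pt "0 0 0" --twist '[0,0,0,0,0]'

```text
clock: 5.22
position: [0.4175, -0.2866, 0.0077]
ee_rot: [0.702, 0.087, -0.702, 0.087]
ft_force: [-0.5, 0.8, 3.5]
grip_width: 0.199
```

```bash
python3 - <<'E'
from h import *
plan([.4173,-.2867,.0075],-1.3225)
p,d=viewer.camera("scene"); cv2.imwrite("pics/s3.png",cv2.resize(p[220:310,260:370],None,fx=6,fy=6,interpolation=cv2.INTER_CUBIC))
E
```

```text
clk 5.22 pos [ 417.5 -286.6    7.7] toolx [ 0. -0. -1.] tooly [ 0.243 -0.97   0.   ] ang -1.3254 F [-0.54  0.81  3.54] w 0.199
off [0.2 0.1 0.3] twist -0.16452090144581008
```

View pics/s3.png

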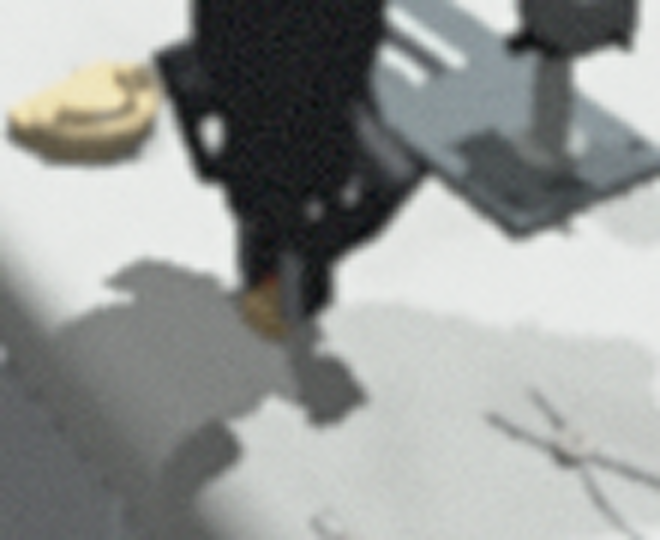

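Emit:
send_rows --grip '[255,255,255,255,255]' --pt "0 0 0" --pt "-10 0 0" --pt "-35 0 0" --pt "-65 0 0" --pt "-80 0 0" --twist '[0,0,0,0,0]'

```text
clock: 5.68
position: [0.4185, -0.2873, 0.0909]
ee_rot: [0.703, 0.086, -0.701, 0.087]
ft_force: [0.7, -0.3, 0.5]
grip_width: 0.201
```

```bash
python3 - <<'E'
from h import *
p,d=viewer.camera("scene"); 
viewer.camera("top")
plan([.4173,-.2867,.0075],-1.3225)
p,d=viewer.camera("scene"); np.save("s4d.npy",d);np.save("s4p.npy",p)
cv2.imwrite("pics/s4.png",cv2.resize(p[180:290,260:370],None,fx=5,fy=5,interpolation=cv2.INTER_CUBIC))
E
```

```text
clk 5.78 pos [ 419.1 -287.8   91. ] toolx [ 0.005 -0.003 -1.   ] tooly [ 0.243 -0.97   0.004] ang -1.3257 F [-0.31 -0.27 -0.26] w 0.196
off [83.4 -1.9  1.8] twist -0.18272941707578239
```

View pics/s4.png

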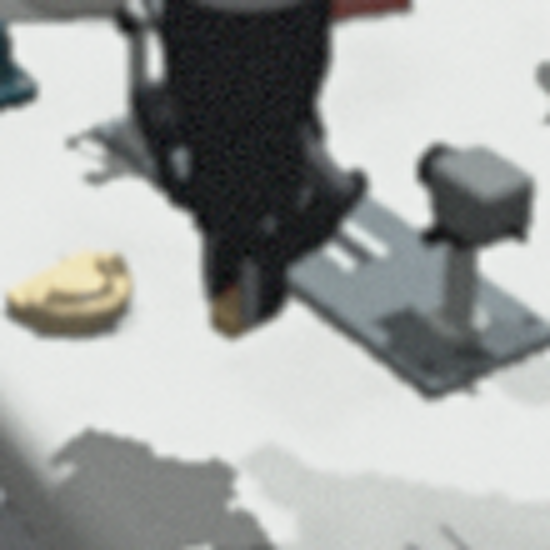

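```bash
python3 - <<'E'
from h import *
D=[np.load("s4d.npy")];p=np.load("s4p.npy").astype(float)
o=monitor.get_obs();R=Ro.from_quat(o["ee_rot"]).as_matrix();pos=np.array(o["position"])
for i in range(6): 
    a,d=viewer.camera("scene");D.append(d);p=p+a
print(np.array(monitor.get_obs()["position"])-pos)
d=np.median(D,0);p/=7
C=cloud("scene",d);L=(C-pos)@R*1e3
RB=p[...,2]-p[...,0]; 
k=(RB>20)&(abs(L).max(-1)<40)
v,u=np.where(k);print(len(v))
for y,x in zip(v,u): print(y,x,L[y,x].round(1),int(RB[y,x]))
k=(RB<12)&(abs(L[...,1])<30)&(abs(L[...,2])<20)&(L[...,0]>-30)&(L[...,0]<3)
q=L[k];
for a in range(-30,3,3):
    s=q[(q[:,0]>=a)&(q[:,0]<a+3)]
    if len(s)>3: print(a,len(s),"y",np.percentile(s[:,1],[3,97]).round(1),"z",np.percentile(s[:,2],[3,50,90,97]).round(1))
E
```

```text
[-0.00125301  0.00097666 -0.00244691]
43
238 305 [-5.1 -7.3  1.3] 26
238 306 [-4.1 -6.7 -1.4] 20
239 304 [-3.3 -7.9  3.9] 29
239 305 [-7.4 -2.1  6.4] 36
239 306 [-9.7  1.7  7.1] 26
240 303 [-4.1 -5.9  9.2] 24
240 304 [-1.8 -6.6  5.2] 33
240 305 [-5.7 -1.   7.5] 35
240 306 [-7.4  2.3  7.6] 27
241 302 [-2.5 -6.3 12. ] 27
241 303 [-3.2 -3.9 11.1] 34
241 304 [-2.2 -3.4  8.4] 33
241 305 [-4.7  0.7  9.3] 32
241 306 [-3.6  1.3  6.5] 25
242 302 [-2.6 -3.3 14.9] 34
242 303 [-3.2 -1.1 13.8] 39
242 304 [-3.9  1.2 12.9] 34
242 305 [-2.1  1.   9.5] 32
242 306 [-3.6  4.   9.3] 24
243 302 [-1.4 -1.7 16.4] 35
243 303 [-3.2  1.6 16.5] 41
243 304 [-2.3  2.3 14. ] 37
243 305 [-2.2  3.8 12.3] 36
243 306 [-2.3  5.6 10.8] 25
244 302 [ 1.4 -1.8 16.4] 33
244 303 [-1.3  2.5 17.4] 37
244 304 [-1.3  4.1 15.8] 39
244 305 [-2.1  6.6 15. ] 36
244 306 [-2.9  8.9 14.1] 25
245 302 [ 3.2 -0.7 17.4] 28
245 303 [ 1.1  3.  17.8] 35
245 304 [ 0.5  5.1 16.7] 35
245 305 [-0.9  8.1 16.5] 34
245 306 [-0.7  9.5 14.7] 28
246 302 [ 6.2 -0.9 17.2] 21
246 303 [ 5.3  1.6 16.4] 29
246 304 [ 3.1  5.3 16.9] 31
246 305 [ 2.7  7.3 15.7] 33
246 306 [ 2.2  9.4 14.5] 30
246 307 [ 4.5  8.8 10.7] 20
247 304 [ 5.   6.2 17.8] 26
247 305 [ 4.3  8.5 16.8] 28
247 306 [ 4.4 10.  15.1] 26
-30 18 y [-12.8  23.2] z [-0.4 10.3 12.6 13.2]
-27 22 y [-20.2  23.5] z [-2.7  7.7 12.2 12.5]
-24 18 y [-15.8  23.6] z [-2.2  8.4 12.6 12.7]
-21 19 y [-15.2  23.1] z [-2.8  9.6 12.8 13.1]
-18 25 y [-14.5  23.5] z [-3.7  8.2 12.7 13.5]
-15 17 y [-14.6  24.1] z [-1.7  8.8 12.4 12.9]
-12 15 y [-15.9  22.4] z [-3.2  9.5 12.6 13.4]
-9 21 y [-16.2  22.6] z [-3.3  7.3 12.  12.5]
-6 13 y [-19.6  22. ] z [-4.3 10.1 12.9 13. ]
-3 5 y [-9.1 19.5] z [ 6.1 11.4 12.7 12.8]
0 4 y [-10.7  15.7] z [ 8.3 11.2 12.1 12.3]
```

```bash
python3 - <<'E'
from h import *
plan([.5514,-.0969,.090],-1.4808)
m=viewer.camera_model("scene");print(-m["R"].T@m["t"])
E
```

```text
clk 6.13 pos [ 416.9 -286.3   86.6] toolx [-0.001  0.001 -1.   ] tooly [ 0.243 -0.97  -0.001] ang -1.3255 F [ 0.19  0.52 -0.58] w 0.199
off [  -3.4 -151.1 -176.4] twist 8.90047718445535
[-0.07149662 -1.08624702  0.75037091]
```

Emit:
send_rows --grip '[255,255,255,255,255]' --pt "-3 -15 -20" --pt "-6 -40 -46" --pt "-6 -65 -75" --pt "-6 -90 -104" --pt "-6 -110 -127" --twist '[1,3,5,7,8.9]'

```text
clock: 6.55
position: [0.5151, -0.1462, 0.0932]
ee_rot: [0.706, 0.032, -0.706, 0.031]
ft_force: [0.3, -0.3, 0.6]
grip_width: 0.2
```

```bash
python3 - <<'E'
from h import *
viewer.camera("scene");viewer.camera("scene");viewer.camera("scene");viewer.camera("top")
plan([.5514,-.0969,.090],-1.4808)
E
```

```text
clk 6.75 pos [ 513.8 -148.4   92.8] toolx [-0.001  0.    -1.   ] tooly [ 0.092 -0.996 -0.   ] ang -1.4786 F [-1.13 -0.04 -0.67] w 0.198
off [  2.8 -47.8 -42.2] twist 0.1281607493035124
```

Emit:
send_rows --grip '[255,255,255,255,255]' --pt "2 -15 -13" --pt "8 -36 -32" --pt "25 -46 -41" --pt "33 -47.8 -42.2" --pt "33 -47.8 -42.2" --twist '[0.1,0.1,0.1,0.1,0.1]'

```text
clock: 7.17
position: [0.5499, -0.0983, 0.0582]
ee_rot: [-0.705, -0.031, 0.708, -0.031]
ft_force: [-1.4, -0.9, -1.2]
grip_width: 0.195
```

```bash
python3 - <<'E'
from h import *
for i in range(6):viewer.camera("scene")
plan([.5514,-.0969,.05],-1.4808)
for n in ("scene","top"):
    p,d=viewer.camera(n);np.save(n+"_d5.npy",d);np.save(n+"_p5.npy",p)
    u,v=proj(n,[.55,-.1,.03]).astype(int)
    cv2.imwrite(f"pics/{n}5.png",cv2.resize(p[v-50:v+50,u-60:u+60],None,fx=5,fy=5,interpolation=cv2.INTER_CUBIC))
E
```

```text
clk 7.47 pos [551.7 -99.   61.3] toolx [ 0.001 -0.001 -1.   ] tooly [ 0.087 -0.996  0.001] ang -1.4841 F [ 0.17 -0.5  -1.04] w 0.199
off [11.3 -2.1  0.1] twist -0.19143102373347484
```

View pics/scene5.png

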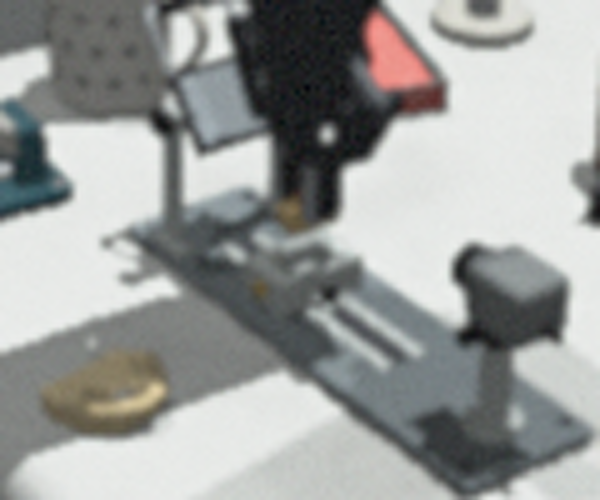

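View pics/top5.png

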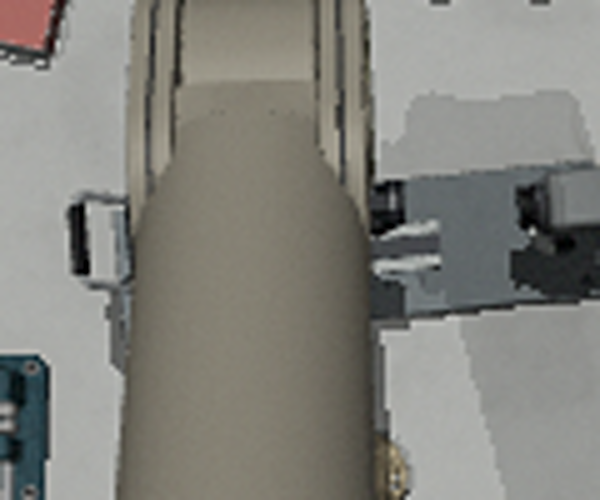

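```bash
python3 - <<'E'
from fit import *
D=[];P=[]
for i in range(6):
    p,d=viewer.camera("scene");D.append(d);P.append(p.astype(float))
o=monitor.get_obs();R=Ro.from_quat(o["ee_rot"]).as_matrix();pos=np.array(o["position"]);print(pos*1e3)
d=np.median(D,0);p=np.mean(P,0);C=cloud("scene",d)
u,v=proj("scene",[.5514,-.0969,.03]).astype(int);r0,r1,c0,c1=v-25,v+25,u-28,u+28
z=C[r0:r1,c0:c1,2]+.002
c,Dg=grid("scene",r0,r1,c0,c1); c=c+[0,0,.002]
print((z*1000).round().astype(int)[5:45:1,5:50])
L=(C-pos)@R*1e3
m=(z<.033)&(z>.005)
# restrict to region within 45mm of the holder
X=C[r0:r1,c0:c1]; m&=np.hypot(X[...,0]-.551,X[...,1]+.097)<.045
print(m.sum())
print("hold",fit(hold_z,z,c,Dg,[551,-97,9],.008,m))
RB=p[...,2]-p[...,0]
k=(RB>18)&(abs(L).max(-1)<40)
for y,x in zip(*np.where(k)): print(y,x,L[y,x].round(1),int(RB[y,x]))
k=(RB<12)&(abs(L[...,1])<30)&(abs(L[...,2])<20)&(L[...,0]>-30)&(L[...,0]<1)
q=L[k];print("pads y",np.percentile(q[:,1],[3,97]).round(1),"z",np.percentile(q[:,2],[3,50,90,97]).round(1))
E
```

```text
[551.67530738 -97.68628603  60.57498597]
[[ 0 -1 76 ... -1 -2  0]
 [ 0  0  0 ... -1 -1  0]
 [-1  1  1 ...  1  0  1]
 ...
 [ 1  0 -1 ... 11 12 10]
 [ 0  0  1 ... 11 12 10]
 [ 0 -1  1 ... 10  9 11]]
479
hold (array([551.5234667 , -97.98258098,   9.93676568]), array([0.19447094, 0.15358206, 0.80004971]), np.float64(0.9754257938478877))
198 312 [-9.4 -1.4  4.9] 19
199 310 [-3.8 -7.8  6.9] 24
199 311 [-4.8 -4.8  5.6] 25
199 312 [-6.2 -1.5  4.7] 23
200 309 [-4.3 -4.4 12.7] 33
200 310 [-4.  -3.2 10.2] 37
200 311 [-4.3 -1.3  8.2] 34
200 312 [-6.2  3.   8. ] 27
201 308 [-1.6 -5.2 15.5] 22
201 309 [-2.7 -2.2 14.3] 38
201 310 [-4.3  1.6 13.7] 44
201 311 [-5.4  4.6 12.6] 42
201 312 [-3.2  3.2  8.1] 30
202 308 [ 1.  -4.4 16. ] 21
202 309 [-0.5 -0.8 15.3] 36
202 310 [-3.8  5.2 16.4] 42
202 311 [-3.9  6.8 14.2] 43
202 312 [-4.3  8.9 12.3] 33
203 309 [ 2.3 -0.3 15.6] 33
203 310 [-0.3  4.8 16. ] 38
203 311 [-4.1 11.4 17.5] 40
203 312 [-3.  11.4 14.2] 32
204 309 [ 5.3 -0.  15.7] 20
204 310 [ 1.6  6.5 17.2] 32
204 311 [ 1.1  8.7 15.4] 36
204 312 [ 1.3  9.9 13. ] 32
204 313 [ 2.2 10.3  9.9] 22
205 310 [ 6.8  3.8 15.1] 21
205 311 [ 4.5  8.4 15.1] 31
205 312 [ 3.9 10.7 13.5] 29
205 313 [ 4.5 11.5 10.7] 22
216 304 [39.1 -1.3 31.2] 21
217 305 [39.3  4.2 31.7] 37
pads y [-11.2  25.2] z [-6.   7.6 11.8 12.1]
```

Emit:
send_rows --grip '[255,255,255,255,255]' --pt "6 -0.8 0.2" --pt "12 -0.8 0.2" --pt "18 -0.8 0.2" --pt "18 -0.8 0.2" --pt "18 -0.8 0.2" --twist '[0,0,0,0,0]'

```text
clock: 8.28
position: [0.5509, -0.0968, 0.0418]
ee_rot: [-0.706, -0.031, 0.707, -0.031]
ft_force: [0.2, 0.4, -1.1]
grip_width: 0.205
```

```bash
python3 - <<'E'
from h import *
for i in range(4):
    viewer.camera("scene")
    plan([.5515,-.0969,.034],-1.4808)
E
```

```text
clk 8.33 pos [551.3 -96.8  42.2] toolx [-0.001  0.    -1.   ] tooly [ 0.088 -0.996 -0.   ] ang -1.4825 F [ 0.64 -0.39 -0.62] w 0.203
off [ 8.2  0.1 -0.2] twist -0.09807974756011008
clk 8.38 pos [551.5 -96.9  42.5] toolx [ 0.  0. -1.] tooly [ 0.088 -0.996 -0.   ] ang -1.4825 F [ 0.14 -0.95 -0.58] w 0.199
off [8.5 0.  0. ] twist -0.09848084733433471
clk 8.43 pos [551.6 -96.9  42.7] toolx [ 0. -0. -1.] tooly [ 0.088 -0.996  0.   ] ang -1.4826 F [ 0.46 -0.59  0.84] w 0.202
off [ 8.7 -0.   0.1] twist -0.10128502353355871
clk 8.48 pos [551.6 -96.9  42.8] toolx [ 0. -0. -1.] tooly [ 0.088 -0.996  0.   ] ang -1.4826 F [ 1.09 -0.3   0.17] w 0.204
off [ 8.8 -0.1  0.1] twist -0.1039619656415731
```

Well aligned; go down slowly.

Emit:
send_rows --grip '[255,255,255,255,255]' --pt "3 0 0" --pt "5 0 0" --pt "7 0 0" --pt "8 0 0" --pt "8 0 0" --twist '[0,0,0,0,0]'

```text
clock: 8.9
position: [0.5513, -0.0967, 0.0342]
ee_rot: [-0.706, -0.031, 0.707, -0.031]
ft_force: [0.2, 1.0, -1.0]
grip_width: 0.199
```

```bash
python3 - <<'E'
from h import *
for i in range(4):
    p,d=viewer.camera("scene")
    plan([.5515,-.0969,.034],-1.4808)
u,v=proj("scene",[.55,-.1,.03]).astype(int)
cv2.imwrite("pics/s6.png",cv2.resize(p[v-35:v+25,u-40:u+40],None,fx=9,fy=9,interpolation=cv2.INTER_CUBIC))
E
```

```text
clk 8.95 pos [551.3 -96.7  34.3] toolx [-0.  0. -1.] tooly [ 0.088 -0.996 -0.   ] ang -1.4824 F [-0.88  1.69 -0.95] w 0.201
off [ 0.3  0.2 -0.2] twist -0.08902461571621748
clk 9.0 pos [551.3 -96.7  34.4] toolx [-0.  0. -1.] tooly [ 0.088 -0.996 -0.   ] ang -1.4825 F [ 0.04  0.69 -0.74] w 0.197
off [ 0.4  0.2 -0.2] twist -0.09499535039745981
clk 9.05 pos [551.3 -96.7  34.4] toolx [-0.  0. -1.] tooly [ 0.088 -0.996 -0.   ] ang -1.4824 F [-0.38  2.04 -1.99] w 0.201
off [ 0.4  0.2 -0.2] twist -0.09412813891283152
clk 9.1 pos [551.3 -96.7  34.4] toolx [-0.  0. -1.] tooly [ 0.088 -0.996 -0.   ] ang -1.4824 F [ 0.75  1.74 -1.47] w 0.2
off [ 0.4  0.2 -0.2] twist -0.09228369011092935
```

View pics/s6.png

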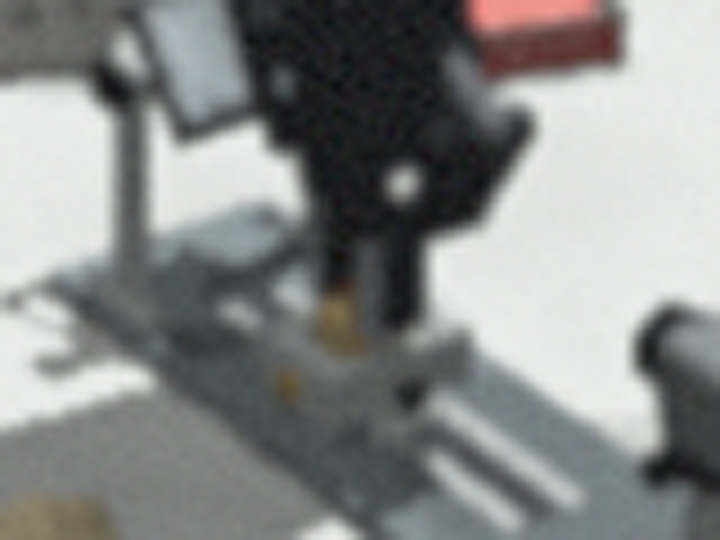

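Emit:
send_rows --grip '[255,255,255,255,255]' --pt "1.5 0 0" --pt "3 0 0" --pt "4.5 0 0" --pt "4.5 0 0" --pt "4.5 0 0" --twist '[0,0,0,0,0]'

```text
clock: 9.52
position: [0.5516, -0.0967, 0.0305]
ee_rot: [0.707, 0.031, -0.706, 0.031]
ft_force: [-2.4, 2.7, 6.0]
grip_width: 0.2
```

```bash
python3 - <<'E'
from h import *
for i in range(3):
    p,d=viewer.camera("scene")
    plan([.5515,-.0969,.030],-1.4808)
u,v=proj("scene",[.55,-.1,.03]).astype(int)
cv2.imwrite("pics/s7.png",cv2.resize(p[v-35:v+25,u-40:u+40],None,fx=9,fy=9,interpolation=cv2.INTER_CUBIC))
E
```

```text
clk 9.57 pos [551.7 -96.6  30.5] toolx [ 0.  0. -1.] tooly [ 0.088 -0.996  0.   ] ang -1.4823 F [-2.51  2.34  6.22] w 0.199
off [0.5 0.2 0.2] twist -0.0885370551857517
clk 9.62 pos [551.6 -96.7  30.5] toolx [ 0.  0. -1.] tooly [ 0.088 -0.996  0.   ] ang -1.4824 F [-1.72  2.99  5.95] w 0.199
off [0.5 0.2 0.2] twist -0.08945851955722138
clk 9.67 pos [551.7 -96.7  30.5] toolx [ 0.  0. -1.] tooly [ 0.088 -0.996  0.   ] ang -1.4823 F [-0.94  2.53  6.51] w 0.202
off [0.5 0.2 0.2] twist -0.08865809408146233
```

View pics/s7.png

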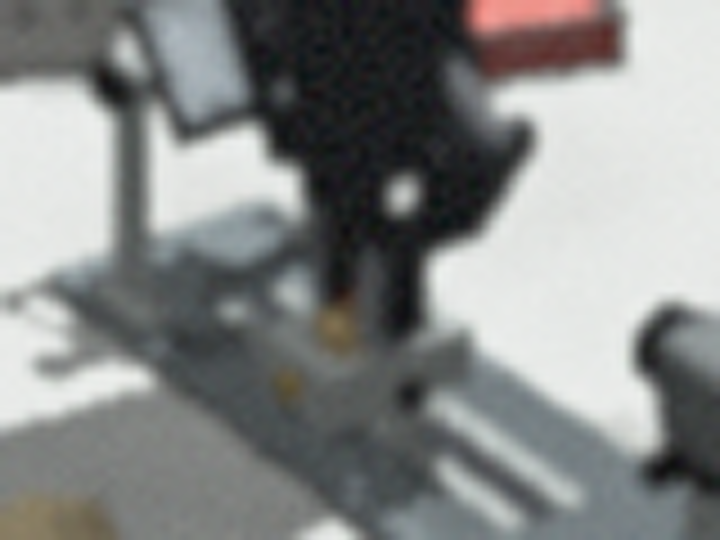

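Emit:
send_rows --grip '[120,120,120,120,120]' --pt "0 0 0" --pt "0 0 0" --pt "-8 0 0" --pt "-20 0 0" --pt "-30 0 0" --twist '[0,0,0,0,0]'

```text
clock: 10.08
position: [0.5516, -0.0971, 0.0614]
ee_rot: [0.707, 0.031, -0.706, 0.031]
ft_force: [-0.6, 0.9, 0.7]
grip_width: 0.525
```

Emit:
send_rows --grip '[255,255,255,255,255]' --pt "-8 0 0" --pt "-10 0 0" --pt "-10 0 0" --pt "-10 0 0" --pt "-10 0 0" --twist '[0,0,0,0,0]'

```text
clock: 10.5
position: [0.5511, -0.0969, 0.0696]
ee_rot: [-0.706, -0.031, 0.707, -0.031]
ft_force: [0.1, 0.0, 0.2]
grip_width: -0.001
```

```bash
python3 - <<'E'
from h import *
P=[]
for i in range(4):
    p,d=viewer.camera("scene"); P.append(p.astype(float))
plan([.5515,-.0969,.030],-1.4808)
u,v=proj("scene",[.55,-.1,.03]).astype(int)
cv2.imwrite("pics/s8.png",cv2.resize(p[v-35:v+25,u-40:u+40],None,fx=9,fy=9,interpolation=cv2.INTER_CUBIC))
E
```

```text
clk 10.7 pos [551.2 -96.8  69.6] toolx [-0.001  0.    -1.   ] tooly [ 0.088 -0.996 -0.   ] ang -1.4826 F [-0.34 -0.03 -0.79] w 0.001
off [39.6  0.1 -0.3] twist -0.10279179607865073
```

View pics/s8.png

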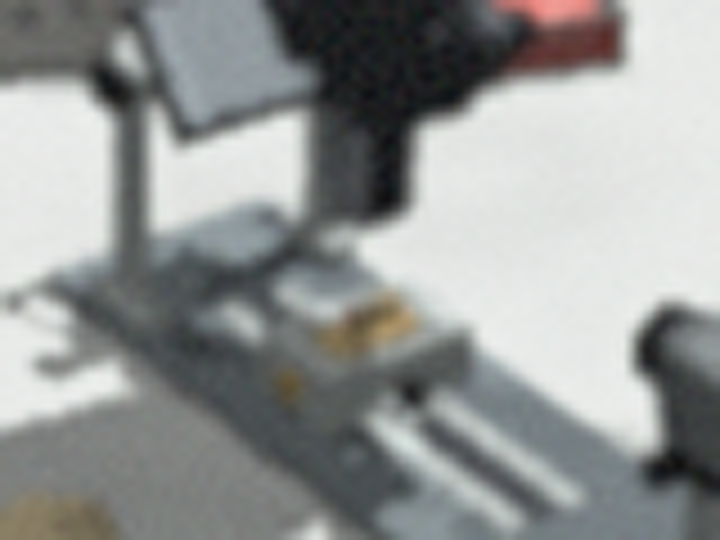

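Emit:
send_rows --grip '[255,255,255,255,255]' --pt "10 1 -2.5" --pt "19 1 -2.5" --pt "24 1 -2.5" --pt "27 1 -2.5" --pt "29 1 -2.5" --twist '[0,0,0,0,0]'

```text
clock: 11.12
position: [0.5536, -0.0976, 0.0401]
ee_rot: [-0.706, -0.031, 0.707, -0.031]
ft_force: [0.5, -0.5, -0.1]
grip_width: 0.001
```

```bash
python3 - <<'E'
from h import *
for i in range(2):
    p,d=viewer.camera("scene"); 
    plan([.5515,-.0969,.039],-1.4808)
E
```

```text
clk 11.17 pos [553.6 -97.6  40.1] toolx [-0.001  0.    -1.   ] tooly [ 0.088 -0.996 -0.   ] ang -1.4825 F [-0.95 -0.33 -0.23] w 0.004
off [ 1.1 -0.8  2.1] twist -0.09751303608294203
clk 11.22 pos [553.8 -97.6  40.6] toolx [-0.001  0.    -1.   ] tooly [ 0.088 -0.996 -0.   ] ang -1.4824 F [-0.12  0.13  0.11] w -0.0
off [ 1.6 -0.9  2.2] twist -0.09433375717050924
```

```bash
python3 - <<'E'
from h import *
p,d=viewer.camera("scene"); 
u,v=proj("scene",[.55,-.1,.03]).astype(int)
cv2.imwrite("pics/s9.png",cv2.resize(p[v-35:v+25,u-40:u+40],None,fx=9,fy=9,interpolation=cv2.INTER_CUBIC))
E
```

```text
(no output)
```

View pics/s9.png

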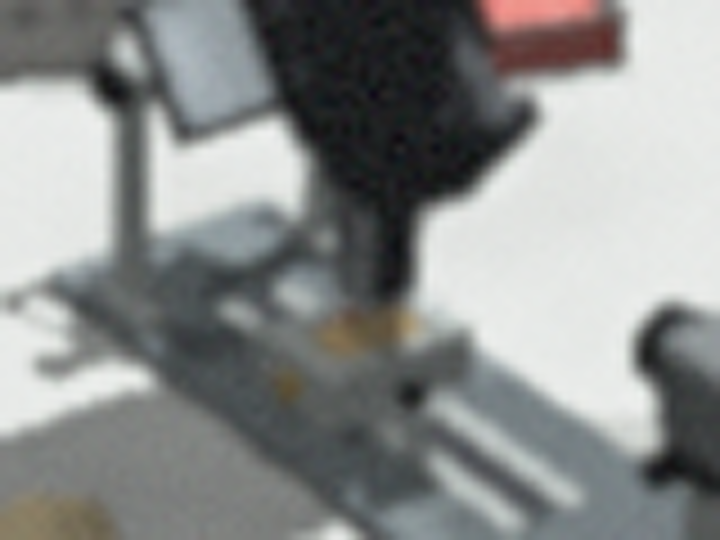

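Emit:
send_rows --grip '[255,255,255,255,255]' --pt "1 0 0" --pt "2 0 0" --pt "3 0 0" --pt "3 0 0" --pt "3 0 0" --twist '[0,0,0,0,0]'

```text
clock: 11.68
position: [0.5546, -0.0977, 0.0387]
ee_rot: [0.707, 0.031, -0.706, 0.031]
ft_force: [-0.1, -0.5, 5.6]
grip_width: -0.004
```

```bash
python3 - <<'E'
from h import *
for i in range(2):
    p,d=viewer.camera("scene"); 
    plan([.5515,-.0969,.039],-1.4808)
E
```

```text
clk 11.73 pos [554.6 -97.7  38.7] toolx [ 0.001 -0.    -1.   ] tooly [ 0.088 -0.996  0.   ] ang -1.4826 F [0.87 0.83 6.39] w -0.002
off [-0.3 -1.1  3.1] twist -0.10054030554068953
clk 11.78 pos [554.6 -97.7  38.7] toolx [ 0.001 -0.    -1.   ] tooly [ 0.088 -0.996  0.   ] ang -1.4826 F [0.03 1.26 6.39] w -0.002
off [-0.3 -1.   3.1] twist -0.10187697551173745
```

Emit:
send_rows --grip '[255,255,255,255,255]' --pt "1 0 0" --pt "2 0 0" --pt "3 0 0" --pt "3 0 0" --pt "3 0 0" --twist '[0,0,0,0,0]'

```text
clock: 12.2
position: [0.5551, -0.0978, 0.0382]
ee_rot: [0.707, 0.031, -0.706, 0.032]
ft_force: [-11.4, 0.9, 32.7]
grip_width: -0.001
```

Emit:
send_rows --grip '[255,255,255,255,255]' --pt "-10 0 0" --pt "-30 0 0" --pt "-55 0 0" --pt "-75 0 0" --pt "-80 0 0" --twist '[0,0,0,0,0]'

```text
clock: 12.62
position: [0.5555, -0.0978, 0.1184]
ee_rot: [0.708, 0.031, -0.705, 0.032]
ft_force: [1.0, -0.5, 1.1]
grip_width: 0.002
```

```bash
python3 - <<'E'
from fit import *
D=[];P=[]
for i in range(6):
    p,d=viewer.camera("scene");D.append(d);P.append(p.astype(float))
plan([.5515,-.0969,.039],-1.4808)
u,v=proj("scene",[.55,-.1,.03]).astype(int)
p=np.mean(P,0)
cv2.imwrite("pics/s10.png",cv2.resize(p[v-45:v+25,u-50:u+40],None,fx=8,fy=8,interpolation=cv2.INTER_CUBIC))
d=np.median(D,0);C=cloud("scene",d)
RB=p[...,2]-p[...,0]
k=(RB>20)&(np.hypot(C[...,0]-.551,C[...,1]+.098)<.028)&(C[...,2]<.06)&(C[...,2]>.02)
for y,x in zip(*np.where(k)): print(y,x,(C[y,x]*1e3).round(1),int(RB[y,x]))
np.save("C10.npy",C)
E
```

```text
clk 12.92 pos [553.1 -97.6 113.6] toolx [-0.002  0.    -1.   ] tooly [ 0.088 -0.996 -0.001] ang -1.4825 F [-0.62 -0.4  -0.2 ] w -0.001
off [74.6 -0.8  1.4] twist -0.09967667924260135
208 316 [ 557.5 -101.4   37.2] 21
209 311 [551.5 -85.   27. ] 31
209 312 [545.9 -99.2  36.4] 34
209 313 [549.3 -99.   35.2] 37
209 314 [ 551.1 -101.3   35.9] 41
209 315 [555.4 -99.7  33.7] 41
209 316 [ 558.1 -100.6   33.4] 38
209 317 [ 561.5 -100.4   32.2] 29
210 310 [548.  -85.4  25. ] 32
210 311 [545.6 -94.5  30.7] 49
210 312 [545.9 -99.3  33.1] 54
210 313 [ 546.5 -103.5   35.2] 54
210 314 [ 550.4 -102.5   33.5] 55
210 315 [ 555.  -100.4   31. ] 53
210 316 [ 556.6 -103.1   31.9] 49
210 317 [ 560.8 -101.7   29.9] 50
210 318 [ 565.1 -100.2   27.7] 44
210 319 [570.  -97.7  24.9] 23
211 308 [537.8 -91.5  28.2] 24
211 309 [540.2 -92.9  28.2] 46
211 310 [542.5 -94.5  28.3] 55
211 311 [545.5 -94.8  27.6] 57
211 312 [ 545.2 -100.5   30.7] 54
211 313 [ 547.7 -101.8   30.7] 51
211 314 [ 548.9 -105.1   32.1] 58
211 315 [555.6 -99.6  27. ] 63
211 316 [ 558.2 -100.7   26.9] 61
211 317 [ 559.5 -103.9   28.2] 58
211 
[... 258 characters left out ...]
 54
212 314 [ 549.1 -104.9   28.7] 59
212 315 [ 551.2 -106.7   29. ] 61
212 316 [ 554.3 -107.    28.2] 52
212 317 [ 557.8 -106.6   26.9] 38
212 318 [ 559.  -109.9   28.4] 27
213 309 [ 535.4 -100.8   27.4] 35
213 310 [ 537.  -103.6   28.5] 45
213 311 [ 540.  -103.9   27.7] 50
213 312 [ 543.1 -104.1   26.8] 53
213 313 [ 545.5 -105.5   26.9] 47
213 314 [ 547.5 -107.5   27.3] 37
213 315 [ 550.  -108.6   27.2] 32
213 316 [ 551.1 -112.1   28.7] 22
214 310 [ 536.1 -105.1   26.3] 22
214 311 [ 537.7 -107.7   27.2] 27
214 312 [ 541.3 -107.1   25.8] 28
214 313 [ 541.7 -111.6   28.1] 20[ WARN:0@14.613] global loadsave.cpp:1063 imwrite_ Unsupported depth image for selected encoder is fallbacked to CV_8U.
```

View pics/s10.png

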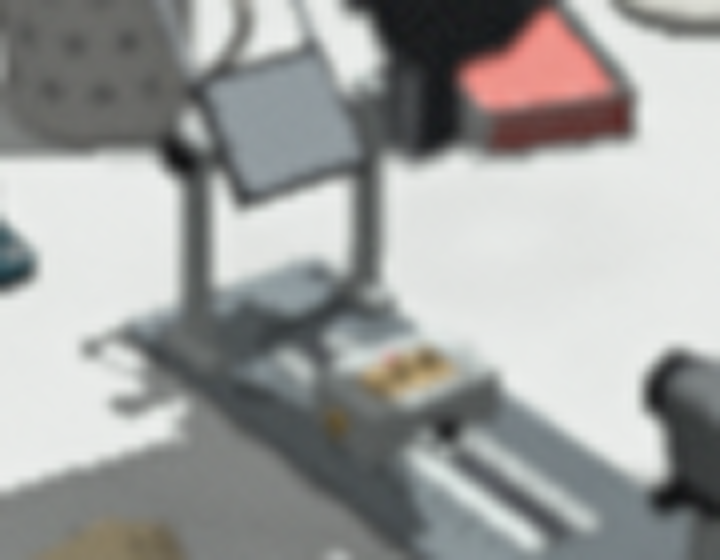

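```bash
cat > mir.py <<'E'
from h import *
th=.09; ex=np.array([np.cos(th),np.sin(th),0]);ey=np.array([-np.sin(th),np.cos(th),0]);O=np.array([.5518,-.0969,0])
S=np.stack([ex,ey,[0,0,1]])
def st(C): return (C-O)@S.T*1e3   # stand coords, origin recess center, mm
def plane(C,box,tol=2.0):
    L=st(C).reshape(-1,3); k=np.all((L>box[0])&(L<box[1]),1); q=L[k]
    best=None;rng=np.random.default_rng(0)
    for i in range(300):
        a=q[rng.choice(len(q),3,replace=False)];n=np.cross(a[1]-a[0],a[2]-a[0]);l=np.linalg.norm(n)
        if l<50: continue
        n/=l; c=(abs((q-a[0])@n)<tol)
        if best is None or c.sum()>best.sum(): best=c
    for _ in range(3):
        m=q[best].mean(0);n=np.linalg.svd(q[best]-m)[2][2];best=abs((q-m)@n)<tol
    if n[1]>0:n=-n
    return q[best],m,n,len(q)
E
python3 - <<'E'
from mir import *
for nm,C in (("top",cloud("top",np.load("top_dm.npy"))),("scene",np.load("C10.npy"))):
    q,m,n,N=plane(C,([-40,30,70],[40,110,130]))
    yh=m[1]-((95-m[2])*n[2]+(0-m[0])*n[0])/n[1]
    print(nm,N,len(q),"mean",m.round(1),"n",n.round(3),"elev",np.arctan2(n[2],-n[1]).round(3),"hinge y",yh.round(1),"ext",q.min(0).round(0),q.max(0).round(0))
    L=st(C).reshape(-1,3)
    k=(abs(L[:,0])<40)&(L[:,1]>95)&(L[:,1]<130)&(L[:,2]>132)&(L[:,2]<160);b=L[k]; print("bar",len(b),b.mean(0).round(1) if len(b) else 0, np.percentile(b,[3,97],0).round(1) if len(b) else 0)
    k=(abs(L[:,0])<50)&(L[:,1]>55)&(L[:,1]<95)&(abs(L[:,2]-102)<3)&(abs(L[:,0])>31);b=L[k]
    for s in(-1,1):
        c=b[b[:,0]*s>0]; print("post",len(c),c.mean(0).round(1) if len(c) else 0,np.percentile(c,[3,97],0).round(1) if len(c) else 0)
    k=(L[:,1]<-100)&(L[:,1]>-230)&(abs(L[:,0])<40)&(L[:,2]>104)&(L[:,2]<118);b=L[k];print("cam",b.mean(0).round(1),np.percentile(b,[2,98],0).round(1))
    k=(L[:,1]<-100)&(L[:,1]>-230)&(abs(L[:,0])<40)&(L[:,2]>86)&(L[:,2]<104);b=L[k];print("lens lvl",len(b),np.percentile(b,[2,98],0).round(1) if len(b) else 0)
E
```

```text
top 303 252 mean [ 0.1 78.7 99.5] n [-0.002 -0.74   0.673] elev 0.738 hinge y 74.5 ext [-39.  61.  78.] [ 38. 106. 128.]
bar 68 [ -1.1 116.7 142.8] [[-26.9 109.6 133.6]
 [ 25.6 122.3 146.8]]
post 25 [-40.2  73.6 101.6] [[-46.5  67.5  99.2]
 [-34.   80.3 103.3]]
post 24 [ 40.9  75.1 101.6] [[ 34.8  68.9 100. ]
 [ 47.   81.2 103.9]]
cam [  -0.2 -168.4  110.9] [[ -16.7 -192.9  105.5]
 [  17.  -137.8  113.5]]
lens lvl 44 [[ -17.4 -204.2   88.7]
 [  11.4 -134.5  103.5]]
scene 411 294 mean [-1.9 76.3 95.8] n [-0.011 -0.744  0.668] elev 0.731 hinge y 75.5 ext [-38.  57.  74.] [ 35. 108. 130.]
bar 58 [ -3.3 113.7 139.4] [[-27.6 110.5 132.4]
 [ 24.7 118.9 143.9]]
post 7 [-41.9  70.9 100.1] [[-48.2  67.5  99.1]
 [-35.9  74.7 101.2]]
post 7 [ 37.   72.7 100. ] [[ 34.1  65.7  99.1]
 [ 41.8  77.8 101.2]]
cam [  -3.5 -175.5  108.5] [[ -18.4 -196.5  104.5]
 [  13.6 -141.   110.7]]
lens lvl 161 [[ -19.  -202.9   86.5]
 [  13.  -138.4  103.8]]
```

```bash
cat >> mir.py <<'E'
def goto(s,ang=-1.4808):
    plan(O+S.T@(np.array(s)/1e3),ang); 
    print("stand",st(np.array(monitor.get_obs()["position"])).round(1))
E
python3 -c "
from mir import *
goto([0,117.5,180])"
```

```text
clk 12.92 pos [553.1 -97.6 113.6] toolx [-0.002  0.    -1.   ] tooly [ 0.088 -0.996 -0.001] ang -1.4825 F [-0.62 -0.4  -0.2 ] w -0.001
off [ -66.3 -118.3    1.6] twist -0.09967667924260135
stand [  1.3  -0.8 113.6]
```

Emit:
send_rows --grip '[135,135,135,135,135]' --pt "-25 0 0" --pt "-50 -5 1" --pt "-66 -30 1.5" --pt "-66 -60 1.5" --pt "-66 -90 1.5" --twist '[0,0,0,0,0]' --newtons 20

```text
clock: 13.33
position: [0.5446, -0.0076, 0.1812]
ee_rot: [0.707, 0.031, -0.706, 0.031]
ft_force: [0.9, -0.6, -0.7]
grip_width: 0.474
```

Emit:
send_rows --grip '[135,135,135,135,135]' --pt "0 -18 0" --pt "0 -26 0" --pt "0 -28 0" --pt "0 -28 0" --pt "0 -28 0" --twist '[0,0,0,0,0]'

```text
clock: 13.75
position: [0.5421, 0.0179, 0.1805]
ee_rot: [-0.706, -0.03, 0.707, -0.031]
ft_force: [0.8, 0.0, 0.1]
grip_width: 0.473
```

```bash
python3 - <<'E'
from mir import *
for i in range(4): p,d=viewer.camera("scene")
goto([0,117.5,129])
u,v=proj("scene",[.54,.02,.15]).astype(int)
cv2.imwrite("pics/s11.png",cv2.resize(p[max(v-45,0):v+55,u-60:u+60],None,fx=6,fy=6,interpolation=cv2.INTER_CUBIC))
E
```

```text
clk 13.95 pos [542.2  18.5 180.9] toolx [-0. -0. -1.] tooly [ 0.086 -0.996  0.   ] ang -1.4843 F [ 0.43 -0.4   0.25] w 0.47
off [51.9 -1.7  0.8] twist -0.20245242913370806
stand [  0.8 115.8 180.9]
```

View pics/s11.png

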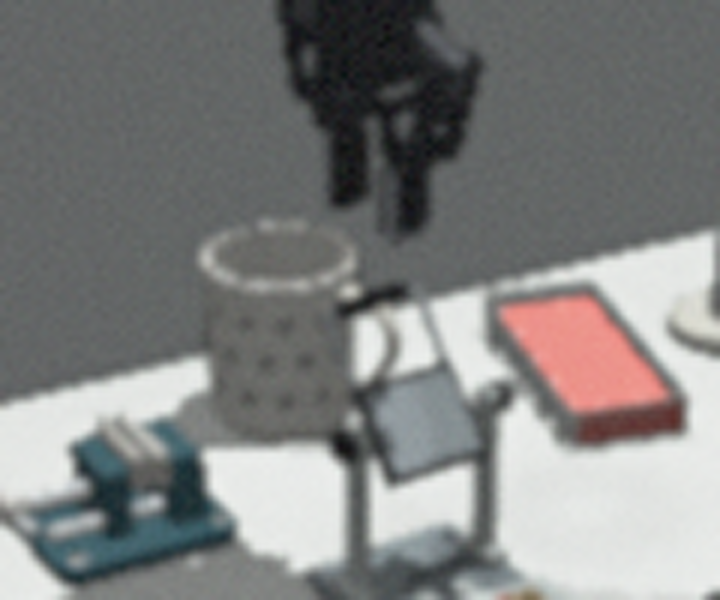

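Emit:
send_rows --grip '[135,135,135,135,135]' --pt "12 -1.7 0.8" --pt "27 -1.7 0.8" --pt "42 -1.7 0.8" --pt "51 -1.7 0.8" --pt "51 -1.7 0.8" --twist '[0,0,0,0,0]'

```text
clock: 14.37
position: [0.5397, 0.0211, 0.1274]
ee_rot: [-0.705, -0.031, 0.708, -0.031]
ft_force: [-0.1, -0.1, -0.4]
grip_width: 0.467
```

```bash
python3 - <<'E'
from mir import *
for i in range(3): p,d=viewer.camera("scene")
goto([0,117.5,129])
u,v=proj("scene",[.54,.02,.15]).astype(int)
cv2.imwrite("pics/s12.png",cv2.resize(p[max(v-35,0):v+35,u-45:u+45],None,fx=8,fy=8,interpolation=cv2.INTER_CUBIC))
E
```

```text
clk 14.52 pos [541.5  21.4 130.5] toolx [ 0.001  0.    -1.   ] tooly [ 0.088 -0.996 -0.   ] ang -1.4827 F [-0.42  0.35  0.27] w 0.473
off [1.5 1.2 0.3] twist -0.10765567891460771
stand [  0.3 118.7 130.5]
```

View pics/s12.png

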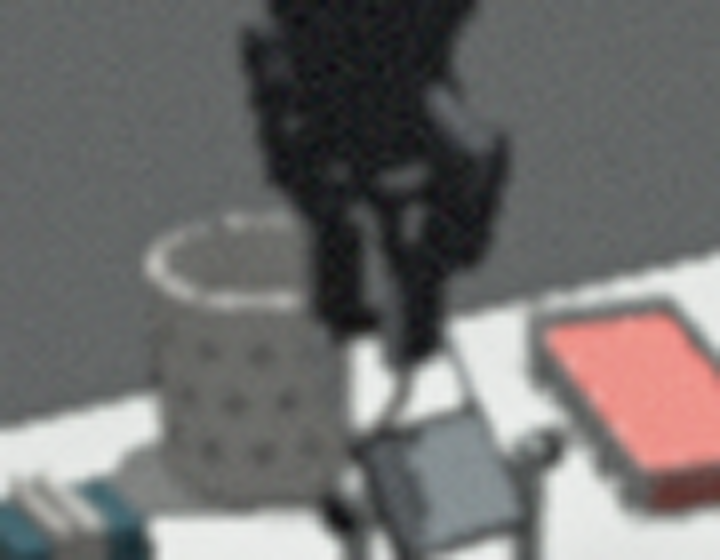

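```bash
python3 - <<'E'
from mir import *
u,v=proj("scene",[.54,.02,.15]).astype(int)
w=lambda s:((proj("scene",O+S.T@(np.array(s)/1e3)+[-.0007,-.0012,-.002])-[u-45,max(v-35,0)])*8).round()
for s in ([-20,117.5,141],[20,117.5,141],[-11,118.7-20,134],[-11,118.7+20,134],[-11,118.7-20,150]): print(s,w(s))
P=[];D=[]
for i in range(4):
    p,d=viewer.camera("scene");P.append(p.astype(float));D.append(d)
p=np.mean(P,0);np.save("C12.npy",cloud("scene",np.median(D,0)))
cv2.imwrite("pics/s13.png",np.clip(cv2.resize(p[v-20:v+15,u-20:u+20],None,fx=15,fy=15,interpolation=cv2.INTER_CUBIC)*2.2,0,255).astype(np.uint8))
L=st(np.load("C12.npy"))[v-20:v+15,u-20:u+20]
print(L[8:32:2,0:28:2].round(0).astype(int).tolist())
E
```

```text
[-20, 117.5, 141] [323. 330.]
[20, 117.5, 141] [417. 302.]
[-11, 98.7, 134] [375. 361.]
[-11, 138.7, 134] [311. 320.]
[-11, 98.7, 150] [374. 320.]
[[[506, 1056, -282], [508, 1040, -276], [502, 1011, -264], [503, 995, -258], [499, 970, -248], [-8, 163, 174], [-12, 146, 182], [-12, 135, 186], [0, 143, 180], [5, 141, 179], [-17, 99, 200], [-15, 91, 203], [-8, 92, 200], [-4, 89, 200]], [[509, 1062, -296], [503, 1032, -283], [500, 1009, -274], [497, 986, -264], [499, 970, -259], [494, 944, -248], [-13, 144, 177], [-11, 138, 178], [-5, 137, 177], [3, 138, 175], [-18, 96, 196], [-17, 89, 198], [-11, 88, 197], [-5, 87, 196]], [[507, 1059, -305], [503, 1034, -295], [65, 313, 87], [69, 307, 88], [76, 305, 87], [81, 301, 88], [-11, 148, 168], [-10, 139, 171], [-5, 137, 171], [5, 141, 167], [10, 138, 167], [-13, 95, 189], [-13, 86, 192], [480, 786, -196]], [[52, 315, 83], [58, 312, 82], [63, 310, 82], [71, 310, 79], [75, 304, 81], [80, 300, 81], [82, 291, 84], [-11, 138, 166], [-4, 139, 164], [2, 137, 163], [9, 137, 161], [-14, 94, 183], [-12, 86, 186], [480, 786, -206]], [[50, 313, 77], [59, 31
[... 1021 characters left out ...]
2], [-1, 112, 142], [-9, 91, 153], [-7, 85, 155]], [[16, 258, 73], [18, 250, 75], [23, 246, 75], [29, 244, 75], [35, 243, 73], [39, 238, 74], [45, 235, 74], [53, 236, 71], [-21, 113, 141], [-16, 110, 141], [-8, 112, 138], [-2, 111, 137], [-9, 91, 147], [-8, 82, 150]], [[14, 255, 67], [19, 253, 67], [24, 249, 67], [28, 243, 69], [34, 241, 68], [39, 238, 67], [47, 238, 65], [-27, 114, 136], [61, 237, 62], [71, 241, 58], [143, 337, -2], [149, 333, -2], [-8, 92, 140], [-7, 83, 143]], [[15, 258, 59], [19, 253, 60], [23, 247, 61], [28, 244, 61], [33, 241, 61], [38, 236, 62], [45, 236, 60], [-29, 112, 131], [61, 237, 55], [71, 241, 50], [136, 327, -3], [141, 322, -3], [-9, 91, 134], [-3, 90, 133]]]
```

View pics/s13.png

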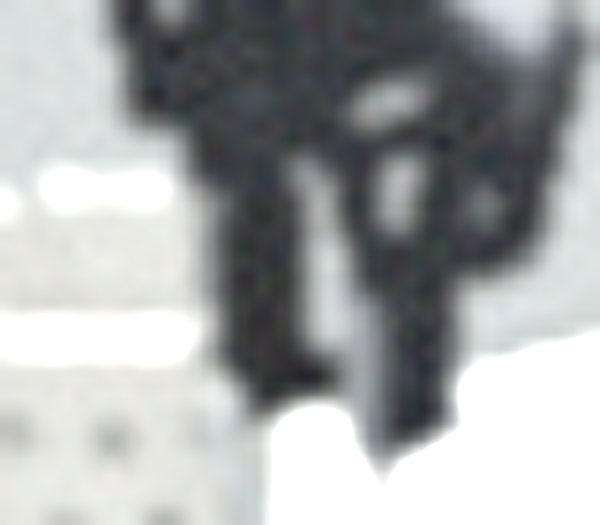

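Emit:
send_rows --grip '[135,160,190,207,207]' --pt "3 1.2 0.3" --pt "4 1.5 0.3" --pt "4 1.5 0.3" --pt "4 1.5 0.3" --pt "4 1.5 0.3" --twist '[0,0,0,0,0]'

```text
clock: 15.13
position: [0.541, 0.0199, 0.126]
ee_rot: [0.706, 0.031, -0.706, 0.031]
ft_force: [-0.0, -0.0, 0.5]
grip_width: 0.19
```

Emit:
send_rows --grip '[207,207,207,207,207]' --pt "-2 3 0" --pt "-4 7 0" --pt "-7 12 0" --pt "-10 17 0" --pt "-12 22 0" --twist '[0,0,0,0,0]'

```text
clock: 15.55
position: [0.5433, -0.0028, 0.1387]
ee_rot: [0.707, 0.031, -0.706, 0.031]
ft_force: [-0.4, 2.6, 1.3]
grip_width: 0.188
```

```bash
python3 - <<'E'
from mir import *
D=[]
for i in range(4): p,d=viewer.camera("scene");D.append(d)
goto([0,52,143])
u,v=proj("scene",[.54,.0,.14]).astype(int)
cv2.imwrite("pics/s14.png",cv2.resize(p[max(v-35,0):v+35,u-45:u+45],None,fx=8,fy=8,interpolation=cv2.INTER_CUBIC))
C=cloud("scene",np.median(D,0))
q,m,n,N=plane(C,([-36,40,65],[36,105,128]))
print(N,len(q),m.round(1),n.round(3),"elev",np.arctan2(n[2],-n[1]).round(3))
E
```

```text
clk 15.75 pos [543.   -2.6 138. ] toolx [ 0. -0. -1.] tooly [ 0.087 -0.996  0.   ] ang -1.4834 F [0.72 1.54 0.24] w 0.19
off [-5.  42.7 -0.4] twist -0.14934084757339844
stand [ -0.3  94.7 138. ]
359 263 [-0.8 73.9 93.8] [-0.014 -0.954  0.3  ] elev 0.305
```

View pics/s14.png

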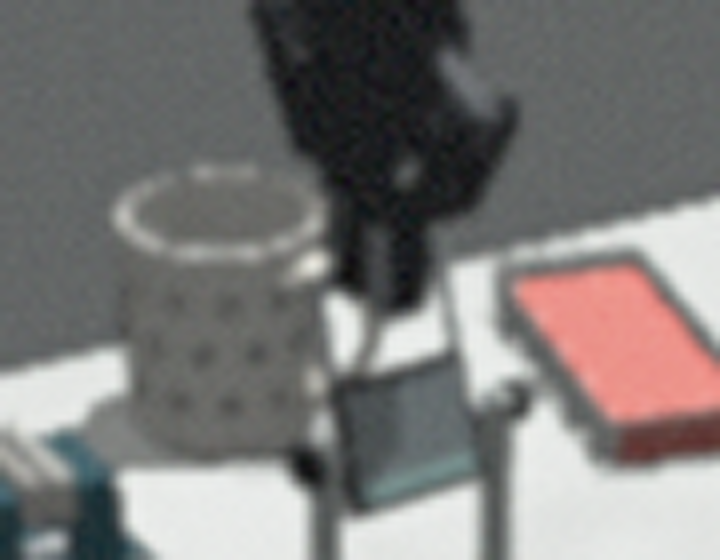

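Emit:
send_rows --grip '[207,207,207,207,207]' --pt "-3 6 0" --pt "-5 13 0" --pt "-7 20 0" --pt "-7 27 0" --pt "-7 33 0" --twist '[0,0,0,0,0]'

```text
clock: 16.17
position: [0.5458, -0.0361, 0.1451]
ee_rot: [-0.706, -0.031, 0.706, -0.031]
ft_force: [0.3, 2.1, -2.6]
grip_width: 0.191
```

Emit:
send_rows --grip '[207,207,207,207,207]' --pt "1 5 0" --pt "1 9 0" --pt "1 9 0" --pt "1 9 0" --pt "1 9 0" --twist '[0,0,0,0,0]'

```text
clock: 16.58
position: [0.5465, -0.0435, 0.144]
ee_rot: [-0.706, -0.031, 0.706, -0.031]
ft_force: [-1.6, 1.7, 0.2]
grip_width: 0.186
```

```bash
cat > meas.py <<'E'
from mir import *
D=[]
for i in range(8): p,d=viewer.camera("scene");D.append(d)
goto([0,52.1,143])
u,v=proj("scene",[.54,-.05,.12]).astype(int)
import sys
cv2.imwrite(sys.argv[1],cv2.resize(p[max(v-45,0):v+45,u-55:u+55],None,fx=7,fy=7,interpolation=cv2.INTER_CUBIC))
C=cloud("scene",np.median(D,0));np.save("Cl.npy",C)
for tol in (1.5,2.5):
    q,m,n,N=plane(C,([-36,40,65],[36,105,122]),tol)
    print(N,len(q),m.round(1),n.round(3),"elev",np.arctan2(n[2],-n[1]).round(3),q.min(0).round(),q.max(0).round())
L=st(C).reshape(-1,3)
k=(L[:,0]<-12)&(L[:,0]>-40)&(L[:,1]>35)&(L[:,1]<85)&(L[:,2]>140)&(L[:,2]<170);print("bar pts",L[k].round(1).tolist())
print(monitor.get_obs()["joint_velocities"].round(3) if hasattr(monitor.get_obs()["joint_velocities"],'round') else '')
E
python3 meas.py pics/s15.png
```

```text
clk 16.98 pos [546.6 -43.8 144. ] toolx [-0.  0. -1.] tooly [ 0.088 -0.996 -0.   ] ang -1.4824 F [-0.36  1.95 -0.15] w 0.19
off [ 1.   1.3 -0.4] twist -0.09224023791852715
stand [ -0.4  53.4 144. ]
245 166 [-1.2 72.2 95.9] [-0.011 -0.938 -0.348] elev -0.355 [-29.  64.  72.] [ 35.  83. 120.]
245 193 [ 0.4 72.1 96.7] [-0.004 -0.943 -0.333] elev -0.339 [-29.  64.  72.] [ 35.  83. 120.]
bar pts [[-12.4, 38.7, 168.8], [-12.3, 62.1, 156.3], [-12.5, 38.5, 165.9], [-18.0, 58.6, 156.3], [-16.7, 55.8, 157.1], [-14.5, 54.3, 157.1], [-12.8, 51.9, 157.6], [-12.3, 38.8, 162.7], [-20.5, 55.1, 155.4], [-20.1, 50.9, 157.0], [-16.9, 50.8, 156.2], [-13.3, 51.3, 154.9], [-12.1, 39.0, 159.6], [-24.9, 53.5, 154.3], [-22.5, 52.2, 154.1], [-21.0, 49.7, 154.7], [-17.5, 50.0, 153.6], [-14.3, 49.8, 152.8], [-13.1, 37.6, 157.5], [-27.5, 54.5, 151.6], [-25.0, 53.4, 151.3], [-21.6, 53.6, 150.3], [-19.5, 51.8, 150.4], [-15.5, 52.8, 148.9], [-12.0, 39.0, 153.6], [-27.5, 59.3, 146.6], [-26.8, 55.4, 148.0], [-24.1, 54.6, 147.6], [-12.1, 38.9, 150.7], [-27.7, 59.0, 143.7], [-26.7, 55.6, 144.9], [-28.2, 58.2, 141.1], [-25.8, 56.9, 141.1], [-13.3, 37.2, 145.7]]
[ 0.001  0.001  0.001  0.     0.    -0.002 -0.001]
```

View pics/s15.png

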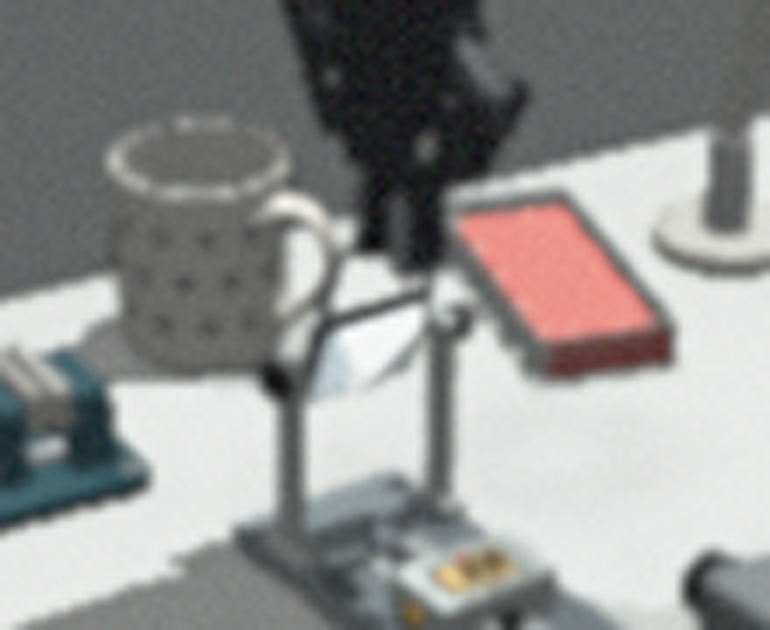

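Emit:
send_rows --grip '[207,207,207,207,207]' --pt "0 0.3 0" --pt "0 0.5 0" --pt "0 0.5 0" --pt "0 0.5 0" --pt "0 0.5 0" --twist '[0,0,0,0,0]'

```text
clock: 17.4
position: [0.5466, -0.0444, 0.1439]
ee_rot: [-0.706, -0.031, 0.706, -0.031]
ft_force: [0.1, 2.8, -2.5]
grip_width: 0.187
```

```bash
python3 meas.py pics/s16.png | grep -v bar; python3 - <<'E'
from h import *
p,d=viewer.camera("scene");u,v=proj("scene",[.55,-.1,.03]).astype(int)
cv2.imwrite("pics/s17.png",cv2.resize(p[v-20:v+20,u-25:u+25],None,fx=12,fy=12,interpolation=cv2.INTER_CUBIC))
for t in ("mark","bar"): print(t,[(np.round(r["position"],1),r["score"]) for r in viewer.spot_point(t,"scene")])
E
```

```text
clk 17.8 pos [546.6 -44.4 144. ] toolx [-0. -0. -1.] tooly [ 0.088 -0.996  0.   ] ang -1.4826 F [-1.67  3.19 -2.24] w 0.193
off [ 1.   0.6 -0.4] twist -0.10412211410777572
stand [ -0.4  52.7 144. ]
240 169 [-0.2 72.2 96.2] [-0.004 -0.939 -0.344] elev -0.351 [-28.  63.  72.] [ 35.  83. 121.]
240 196 [-0.4 72.2 96.9] [-0.008 -0.941 -0.338] elev -0.345 [-31.  63.  72.] [ 35.  84. 121.]
[-0.001 -0.001 -0.001 -0.002  0.    -0.     0.001]
mark [(array([309. , 208.6]), 0.43)]
bar [(array([302.3, 161.8]), 0.81)]
```

View pics/s17.png

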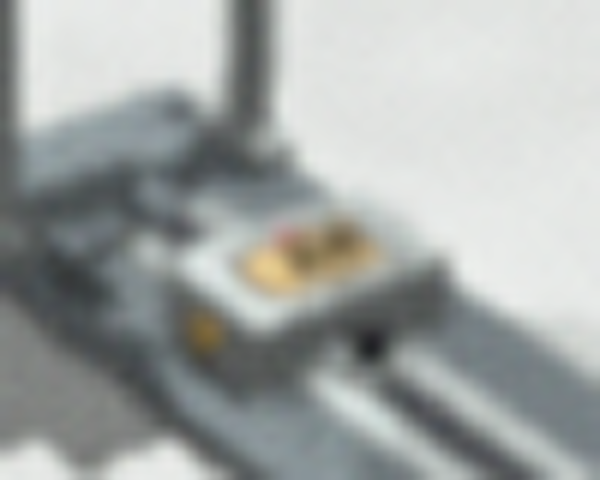

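The segment sits flush with the red mark towards the mirror (crop about (288,238)). The mirror angle is on target, the force is steady and the arm is still, so I'm handing in.

```bash
python3 -c "
from workcell import manip,monitor
print(manip.hand_in());print(monitor.get_obs()['clock'])"
```

```text
the job is handed in; nothing more can be done
None
the job is handed in; nothing more can be done
```

The job is handed in at about 18 s of the 51 s allowed, and no verdict was reported. The segment is pressed home in the recess, and the gripper is still holding the mirror over by its crossbar.

- **Segment:** I gripped it by its sides, lowered it into the recess, let go, and pressed it down with the shut fingers. They stopped at 38.2 mm, where 39 mm was expected for fully home, with the force peaking at about 33 N. In the last picture it is flush with the holder's top, the red mark faces the mirror, and nothing touches it.
- **Mirror:** the fingers straddle the crossbar and hold it against the spring, with about 2–3 N on the wrist and the arm still. For the mark to be in view, the face must look 0.36 rad below level, give or take 0.043.
    - **From the finger position:** about 0.35 rad.
    - **From the depth fit of the mirror face:** 0.345–0.351 rad as measured, or about 0.38 after correcting for the 0.03 rad it read high at rest.
    - These disagree by about 0.03 rad, but all lie within tolerance.
- **Not checked:** the bench camera's own picture is not available, so I worked out that the mark is in view rather than seeing it.
- **Other objects:** the arm touched nothing but the segment, holder and crossbar, as far as the pictures and force readings show. I did not re-measure the cast, mug or case tray.

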